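# Load specimen jars into the lane of a microscopy loading tray

## Task

First seat the loose black stop block upright in the rectangular pocket at the closed end of the tray's lane, so that it sits fully down and level, before any jar goes into the lane. Then slide the three specimen jars along the tray into the lane between the two guide rails, in single file and closed up against one another and the stop block, without lifting or tipping them. Leave the slide box, the small bottle and the beaker where they are.

Things in the scene. Friction and masses are not known exactly. Their poses are not given: they have to be found in the camera images.
- tray: Fixed T-shaped aluminium tray flat on the bench, deck top 14 mm above it. Origin at bench level on its centre line; x runs along the lane from the open loading deck to the stop pocket, y across, z up. Wide loading deck: x -190 to -40 mm, y -125 to +125. Narrow part with the lane: x -40 to +190, y -55 to +55.
- lane (a point): Mouth of the straight lane: on the deck, mid-lane, at tray x -10, y 0, z 14 mm; tray's axes. Two fixed steel guide rails, 8 mm thick, 16 mm above the deck, run from tray x -10 to +125, inner faces at y -27 and +27 (lane 54 mm wide). Before it they flare out to 80-90 mm apart at x -47. In the finished file the jars' centres lie at about tray x 119, 69 and 19 mm, in any order.
- pocket (a point): Centre of the floor of the rectangular pocket, at x 158, y 0, z 4 mm in the tray's frame, same axes as the tray. The pocket is 30 mm along the tray's x and 62 mm along its y, 10 mm deep from the deck, with a 1.5 mm chamfer at the mouth; just beyond the rails' ends.
- block: Loose black plastic stop block, standing upright on the bench beside the tray: 28 mm along its x, 60 mm along its y, 58 mm high, about 140 g. Origin at the centre of its underside, z up. Seated, its thin x runs along the lane (either way round), its origin is at point pocket, its top 48 mm above the deck, its face towards the jars at about tray x 144 mm.
- jar0: Closed white plastic specimen jar with paper label and black lid, standing on the loading deck: 50 mm diameter (straight up to 46 mm), 60 mm high, lid 49 mm, about 90 g. Origin at the centre of its underside, z up.
- jar1: Same kind of jar as jar0.
- jar2: Same kind of jar as jar0.
- slide_box: Bystander: grey slide box 85 x 110 x 30 mm lying on the bench beyond the tray; origin at the centre of its underside.
- oil_bottle: Bystander: small amber bottle, 38 mm diameter, 85 mm high, standing beyond the tray; origin at the centre of its underside.
- beaker: Bystander: glass beaker, 64 mm across, 70 mm high, standing to the side of the loading deck; origin at the centre of its underside.
Not all that is in view belongs to the job. Leave any green or turquoise look-alike of the block alone.

How it is judged (in metres and radians):
On the way:
1. the stop block is seated level in the pocket and let go while all jars are still outside the lane (distance between block and pocket below 0.004 m and angle between block's own z axis and vertical below 0.05 rad and angle between the x axis of block and the x axis of tray, either way round below 0.1 rad and x of each of jar0, jar1, jar2 in the frame of tray below -0.02 m and contact force between the fingers and block below 0.3 N), for 0.2 s.
At the end, for the whole second after the job is handed in: Block at rest in the pocket: origin within 4 mm of site pocket, tilt under 0.05 rad, thin side along the lane within 0.1 rad. All jars at rest, upright within 0.06 rad, on the deck, within 6 mm of the lane's middle, centres between tray x 8 and 125 mm (distance between block and pocket below 0.004 m and angle between block's own z axis and vertical below 0.05 rad and angle between the x axis of block and the x axis of tray, either way round below 0.1 rad and x of jar0 in the frame of tray between 0.008 and 0.125 m and y of jar0 in the frame of tray between -0.006 and 0.006 m and z of jar0 in the frame of tray between 0.011 and 0.017 m and angle between each of jar0, jar1, jar2's own z axis and vertical below 0.06 rad and x of jar1 in the frame of tray between 0.008 and 0.125 m and y of jar1 in the frame of tray between -0.006 and 0.006 m and z of jar1 in the frame of tray between 0.011 and 0.017 m and x of jar2 in the frame of tray between 0.008 and 0.125 m and y of jar2 in the frame of tray between -0.006 and 0.006 m and z of jar2 in the frame of tray between 0.011 and 0.017 m and linear speed of each of jar0, jar1, jar2, block below 0.01 m/s); the robot touches nothing.
It fails at once if a jar is lifted more than 10 mm off the deck or tipped by more than 0.35 rad (z of jar0 in the frame of tray above 0.024 m or angle between jar0's own z axis and vertical above 0.35 rad).
It fails at once if a jar is lifted more than 10 mm off the deck or tipped by more than 0.35 rad (z of jar1 in the frame of tray above 0.024 m or angle between jar1's own z axis and vertical above 0.35 rad).
It fails at once if a jar is lifted more than 10 mm off the deck or tipped by more than 0.35 rad (z of jar2 in the frame of tray above 0.024 m or angle between jar2's own z axis and vertical above 0.35 rad).
It fails at once if a bystander is moved by more than 20 mm (distance of any of slide_box, oil_bottle, beaker from where it was at the start of the episode above 0.02 m).
It also fails if it takes over 72 s, if anything falls off the work surface, if the arm or the gripper's body presses on something with over 40 N, if the wrist force passes 120 N, or if a joint passes its speed limit or range.

## Robot

A 6-joint arm with a two-finger parallel gripper is mounted at the origin on the work surface. World frame = base frame: x ahead of the robot, y to its left, z up, the work surface at z = 0. Lengths are in mm, angles in rad, forces in N, time in s.
With the tool pointing down it reaches from about 325 to 850 mm from the base axis. Payload 4.4 kg.
Tool frame: the origin (TCP) lies between the finger pads; the fingertips stand 17 mm ahead of it and the grasp point (between the pads) lies 2 mm behind it; z points along the fingers, y is the direction in which the jaws open and shut (so a half turn about z gives the same grasp; the last joint's range is limited). The gripper opens to 94 mm and grips with 3 to 60 N. Pads are 16 mm wide; open, the fingers measure 119 mm over their backs; the gripper's body (75 mm by 177 mm) begins 78 mm behind the grasp point.
Start: joints at [1.012, 0.207, 1.542, -0, 1.393, -0.15], TCP at [228.049, 527.845, 184.047] pointing down, gripper open.
Joint ranges: [-2.73, 2.73], [-0.86, 2.22], [0.23, 2.46], [-1.11, 4.25], [0.08, 2.63], [-2.82, 2.82]. Speed limits (rad/s): [2.79, 2.79, 3.14, 3.14, 3.14, 3.14].

## Interface

Orientations are given as a unit quaternion [w, x, y, z].
In Python, from workcell import manip gives the robot as it stands.
- The arm moves only by the tool step_arm, never from a script. Its argument "steps" is one flat list of numbers, 7 for each row, row after row: the opening, from 0 (shut) to 1 (fully open), then the shift along the tool's x, y, z in mm, then the turn, a rotation vector about the tool's x, y, z in degrees. In form: [claw, tx, ty, tz, wx, wy, wz, claw, tx, ty, tz, wx, wy, wz, ...]. A call has 1 to 5 rows; each row shifts and turns the commanded pose from where the row before left it, along the tool's axes as they then stand; what a row does not reach is not made up. A row lasts 1/10 s, in which the tool goes at most 50 mm and 8.59 degrees, less where a joint would pass 70% of its speed; a pose out of reach is approached as far as the arm can. A call with a gripper value outside its range is refused whole. The fingers move at their own pace and stop on an object; "squeeze" is the grip in N (left out, the last holds). Time passes only in rows, so rows that do not move let the fingers close. It gives the time, the measured TCP pose, the force and the opening at its end, in the units of the state.
- manip.read_state(): the state, without advancing time (a new reading comes with each control period).
- manip.read_camera(name): name is "scene" or "top" or "wrist"; returns a dict with "image" (480x640x3 uint8, red, green, blue), "depth" (480x640 float32, mm along the optical axis (not along the pixel's ray), 0 where there is no reading), "fx", "fy", "cx", "cy" (pixels), "k1" (the pictures are not rectified: a ray, as slopes to the right and down, at radius r is drawn at 1 + k1 r^2 times it, then the intrinsics apply), "eye" and "rotation" of the camera in the world. Camera axes: x right, y up, looking along -z (the intrinsics and any distortion apply to the point x, -y, -z); pixel columns grow to the right and rows downward; lengths in mm; the calibration is good to about 2 mm. A picture is of the moment at which its call begins.
- manip.hand_in(): hands the job in, once; it reports no verdict.
The state is a dict: "t": time; "q": joint angles; "joint_velocities": joint speeds; "joint_torque": joint torques, N m; "eef_pos": TCP position; "ee_rot": TCP orientation; "contact_force": force on the tool from outside, world axes, zero at the start; "torque": the same for the moment, N m; "finger_gap": finger opening in mm.
Only numpy, scipy, OpenCV 4.12 (cv2) and the standard library are available. Lean on these libraries where they do the work, as an engineer would, in place of code of your own. Each camera call takes 0.05 s, during which the arm holds its last target.

## Working session

There is one attempt and no reset: what is moved stays moved. The work goes in short steps, Python scripts to look and compute and a tool call to move; the robot and the scene stay as the last step left them, time stands still between calls to the robot, and variables do not carry over. Pictures are saved under pics/ and viewed, and the job is handed in when it is done.

Besides the shell and the picture viewer there is one more tool, called after "Emit:" in YAML: its name, and indented under it one key for each argument. step_arm: Moves the arm, as the interface text tells. Its arguments: {"type":"object","properties":{"steps":{"type":"array","items":{"type":"number"}},"squeeze":{"type":"number"}},"required":["steps"]}

```bash
mkdir -p pics; cat > h.py <<'E'
import numpy as np, cv2, pickle
from workcell import manip
def cam(n,save=None):
    c=manip.read_camera(n)
    if save: cv2.imwrite('pics/'+save,c['image'][:,:,::-1])
    return c
def rays(c,u,v):
    x=(np.asarray(u,float)-c['cx'])/c['fx'];y=(np.asarray(v,float)-c['cy'])/c['fy']
    a,b=x.copy(),y.copy()
    for _ in range(20):
        s=1+c['k1']*(a*a+b*b); a,b=x/s,y/s
    return a,b
def pts(c):
    v,u=np.mgrid[0:480,0:640]; a,b=rays(c,u,v); d=c['depth']
    p=np.stack([a*d,-b*d,-d],-1)
    return p@np.asarray(c['rotation']).T+np.asarray(c['eye'])
def onz(c,u,v,z):
    a,b=rays(c,u,v); r=np.stack([a,-b,-np.ones_like(a)],-1)@np.asarray(c['rotation']).T
    e=np.asarray(c['eye']); return e+r*((z-e[2])/r[...,2])[...,None]
def proj(c,P):
    q=(np.asarray(P,float)-c['eye'])@np.asarray(c['rotation'])
    a=q[...,0]/-q[...,2]; b=-q[...,1]/-q[...,2]; s=1+c['k1']*(a*a+b*b)
    return np.stack([a*s*c['fx']+c['cx'],b*s*c['fy']+c['cy']],-1)
E
python3 - <<'E'
from h import *
for n in('scene','top'):
    c=cam(n,n+'0.png'); pickle.dump(c,open(n+'0.pkl','wb')); print(n,c['eye'],np.round(c['rotation'],3).tolist(),c['fx'],c['k1'])
s=manip.read_state();print(s)
E
```

```text
scene [1219.16836397   13.66359022 1065.4373619 ] [0.676, 0.188, 0.198, 0.685] 549.8646702909077 0.05420825308034817
top [ 377.29962147  -20.2862258  1186.40471553] [-0.696, -0.074, 0.058, 0.711] 442.6707868362192 -0.08596161504353422
{'t': 0.1, 'q': array([ 1.01250580e+00,  2.07351609e-01,  1.54280050e+00,  2.46680764e-05,
        1.39347276e+00, -1.50477188e-01]), 'joint_velocities': array([-0.00177835, -0.00101264, -0.00260689, -0.0008989 , -0.00087369,
        0.00099991]), 'joint_torque': array([-6.96137358e-04, -3.71862423e+01, -2.82291269e+01,  7.00953626e-02,
        3.10995779e-02, -3.00141539e-05]), 'eef_pos': array([227.62910998, 527.19582138, 183.00242359]), 'ee_rot': array([-3.63986340e-04,  2.02498637e-01,  9.79282017e-01, -9.48755213e-04]), 'contact_force': array([ 0.22981524,  0.40933265, -0.94693953]), 'torque': array([0.03997002, 0.02153007, 0.03978668]), 'finger_gap': 93.97818870208039}
```

Rotation is a quaternion; I'll handle that.

```bash
cat >> h.py <<'E'
from scipy.spatial.transform import Rotation as R
def fix(c):
    r=np.asarray(c['rotation'],float)
    if r.size==4: c['rotation']=R.from_quat([r[1],r[2],r[3],r[0]]).as_matrix()
    return c
_cam=cam
def cam(n,save=None): return fix(_cam(n,save))
def load(f): return fix(pickle.load(open(f,'rb')))
E
python3 - <<'E'
from h import *
for n in('scene','top'):
    c=load(n+'0.pkl'); P=pts(c); print(n,np.round(c['rotation'],2).tolist())
    z=P[...,2]; m=c['depth']>0
    print(np.histogram(z[m],bins=[-50,-8,8,11,17,25,35,55,65,70,78,90,110,500]))
E
```

```text
scene [[-0.02, -0.85, 0.52], [1.0, -0.01, 0.02], [-0.01, 0.52, 0.85]]
(array([  1903, 256804,   2429,   7623,   1295,   3447,   1877,   1624,
          349,   1186,    326,    364,   5536]), array([-50,  -8,   8,  11,  17,  25,  35,  55,  65,  70,  78,  90, 110,
       500]))
top [[-0.02, 0.98, -0.19], [-1.0, -0.02, -0.02], [-0.03, 0.19, 0.98]]
(array([     6, 206773,   1771,  10170,   2233,   2176,   1606,   1328,
          188,    960,    723,    128,   4226]), array([-50,  -8,   8,  11,  17,  25,  35,  55,  65,  70,  78,  90, 110,
       500]))
```

View pics/scene0.png

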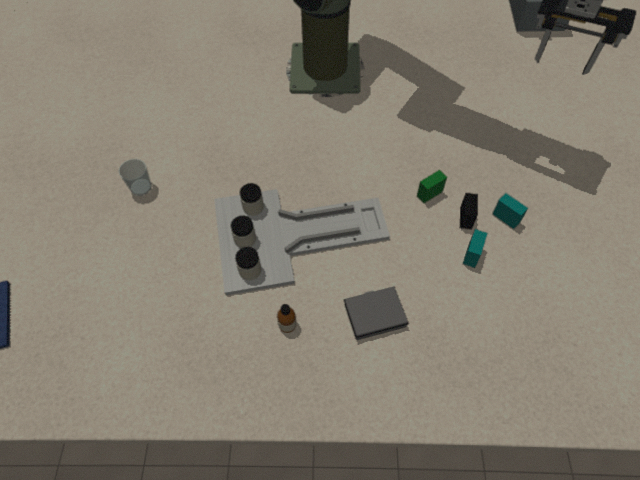

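View pics/top0.png

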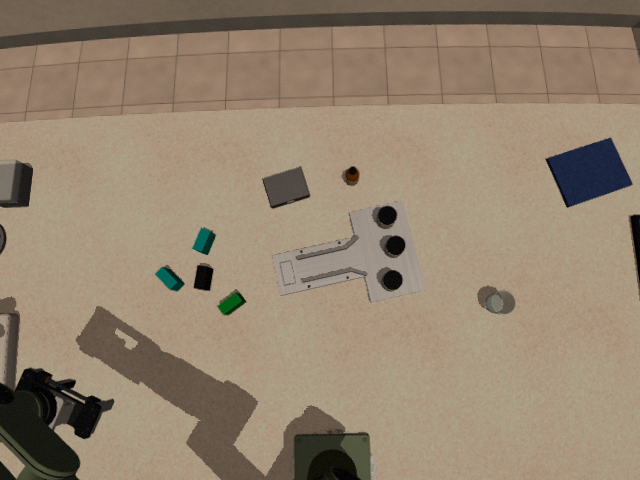

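Candidates: black block at scene (469,211) / top (204,277). Green one at scene (432,187), turquoise ones at (510,210) and (476,248). Only the first is black, so I'll confirm it in a crop and measure.

```bash
python3 - <<'E'
from h import *
s=load('scene0.pkl');t=load('top0.pkl')
a=cv2.resize(s['image'][160:280,400:540],(700,600),interpolation=2)[:,:400+300]
cv2.imwrite('pics/crop0.png',a[:,:,::-1])
for n,c in(('scene',s),('top',t)):
    P=pts(c); g=c['image'].max(-1); z=P[...,2]; X,Y=P[...,0],P[...,1]
    m=(c['depth']>0)&(z>40)&(z<66)&(g<60)&(X>250)&(X<800)&(Y<500)
    k,l,st,ce=cv2.connectedComponentsWithStats(m.astype(np.uint8))
    for i in range(1,k):
        if st[i,4]>60: 
            q=P[l==i]; print(n,'dark',st[i],q.mean(0).round(1),q[q[:,2]>50].mean(0).round(1),cv2.minAreaRect(q[q[:,2]>50][:,:2].astype(np.float32)))
    m=(c['depth']>0)&(z>66)&(z<82)&(X>250)&(X<800)&(Y<400)
    k,l,st,ce=cv2.connectedComponentsWithStats(m.astype(np.uint8))
    for i in range(1,k):
        if st[i,4]>60:
            q=P[l==i]; print(n,'top',st[i],q.mean(0).round(1),cv2.minEnclosingCircle(q[:,:2].astype(np.float32)))
    m=(c['depth']>0)&(z>9)&(z<20)&(X>300)&(X<750)&(Y<400)&(Y>-400)
    k,l,st,ce=cv2.connectedComponentsWithStats(m.astype(np.uint8))
    for i in range(1,k):
        if st[i,4]>300: q=P[l==i]; print(n,'deck',st[i],np.median(q[:,2]),q.min(0).round(1),q.max(0).round(1))
E
```

```text
scene dark [420 179  26  15  99] [447.  251.5  48.3] [447.8 250.7  53.2] ((445.6222229003906, 256.435302734375), (22.937280654907227, 60.820858001708984), 13.950971603393555)
scene dark [463 193  15  27 339] [506.6 329.3  54.6] [503.9 330.1  56.2] ((501.1870422363281, 331.1836242675781), (28.197420120239258, 65.41065979003906), 83.27511596679688)
scene dark [497 201  28  18 118] [512.  417.1  47.2] [513.4 416.8  52.5] ((512.2825317382812, 415.6097717285156), (56.67616271972656, 6.7379536628723145), 46.29276657104492)
scene top [119 159  27  23  94] [ 426.6 -445.6   68.9] ((420.086181640625, -440.7504577636719), 32.96342086791992)
scene top [239 183  22  20 333] [ 484.9 -162.1   72.5] ((483.0373229980469, -161.09642028808594), 25.96724510192871)
scene top [230 216  23  20 360] [ 573.4 -173.4   72.8] ((572.0410766601562, -172.53369140625), 25.586349487304688)
scene top [235 247  23  22 401] [ 652.3 -156.    72.5] ((650.955322265625, -155.92147827148438), 25.280460357666016)
scene deck [ 214  189  177  105 7557] 13.106627678788982 [ 430.1 -255.8    9. ] [705.3 154.1  20. ]
top dark [194 265  15  25 280] [499.5 327.3  57.4] [499.6 328.4  58.5] ((500.3316955566406, 328.652099609375), (29.021883010864258, 60.105594635009766), 81.36160278320312)
top top [378 206  19  19 274] [ 649.7 -157.3   74.8] ((651.0081176757812, -158.5762939453125), 24.637895584106445)
top top [387 236  18  19 269] [ 570.6 -174.5   75.1] ((570.4765014648438, -174.8170928955078), 23.844440460205078)
top top [384 270  18  20 284] [ 482.1 -163.2   75. ] ((482.4752197265625, -162.74542236328125), 24.334735870361328)
top top [491 290  25  25  77] [ 410.7 -434.4   70.5] ((419.960693359375, -440.555419921875), 32.69150161743164)
top deck [ 272  200  154  102 6748] 15.054183182700058 [ 432.2 -256.2    9. ] [705.1 148.9  20. ]
```

View pics/crop0.png

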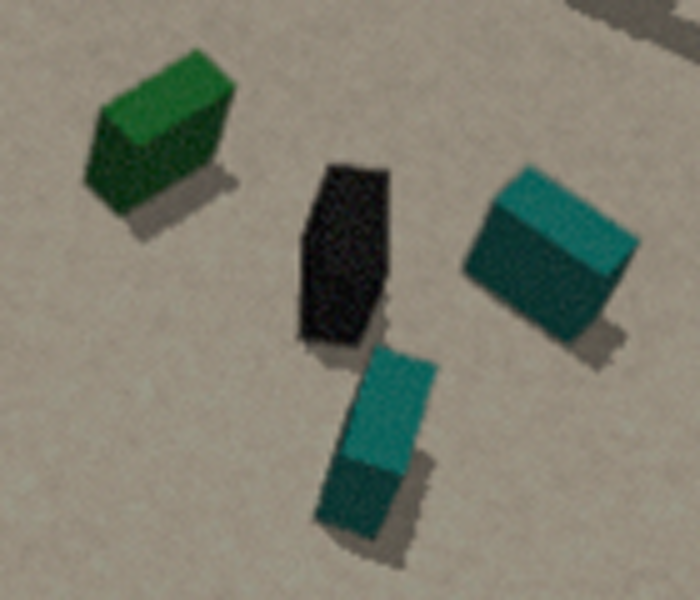

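The crop confirms it: a black upright block with the same shape as its green and turquoise look-alikes. Next I fit the tray pose.

```bash
python3 - <<'E'
from h import *
from scipy.optimize import minimize
T=np.array([[-190,-125],[-40,-125],[-40,-55],[190,-55],[190,55],[-40,55],[-40,125],[-190,125]],np.float32)
def sdf(p): # +inside
    def box(x0,x1,y0,y1):
        return np.minimum(np.minimum(p[:,0]-x0,x1-p[:,0]),np.minimum(p[:,1]-y0,y1-p[:,1]))
    return np.maximum(box(-190,-40,-125,125),box(-60,190,-55,55))
for n in('scene','top'):
    c=load(n+'0.pkl');P=pts(c);z=P[...,2];X,Y=P[...,0],P[...,1]
    off={'scene':-0.9,'top':1.0}[n]
    r=(c['depth']>0)&(X>380)&(X<760)&(Y>-320)&(Y<220)
    r&=~((np.hypot(X-420,Y+440)<60))
    zz=z-off
    ins=r&(zz>10)&(zz<19); out=r&(zz<5)
    A=P[ins][:,:2];B=P[out][:,:2]
    def f(v):
        th=v[2];Rm=np.array([[np.cos(th),-np.sin(th)],[np.sin(th),np.cos(th)]])
        a=(A-v[:2])@Rm;b=(B-v[:2])@Rm
        s=2.
        return (1/(1+np.exp(np.clip(sdf(a)/s,-30,30)))).sum()+(1/(1+np.exp(np.clip(-sdf(b)/s,-30,30)))).sum()
    best=None
    for th in(1.35,1.45,1.65,1.75):
        o=minimize(f,[565,-30,th],method='Nelder-Mead',options=dict(initial_simplex=[[565,-30,th],[580,-30,th],[565,0,th],[565,-30,th+.1]],xatol=1e-3,fatol=1e-2,maxiter=2000))
        if best is None or o.fun<best.fun: best=o
    print(n,best.x.round(4),best.fun,len(A),len(B))
    v=best.x;th=v[2];Rm=np.array([[np.cos(th),-np.sin(th)],[np.sin(th),np.cos(th)]])
    im=c['image'][:,:,::-1].copy()
    def dr(q,zc,col):
        w=np.c_[np.array(q)@Rm.T+v[:2],np.full(len(q),zc)]; cv2.polylines(im,[np.round(proj(c,w)*16).astype(int)],True,col,1,shift=4)
    dr(T,14,(0,0,255)); dr([[143,-31],[173,-31],[173,31],[143,31]],14,(0,255,0)); dr([[-10,-27],[125,-27],[125,27],[-10,27]],14,(255,0,0))
    x0,y0=(210,175) if n=='scene' else (265,190)
    cv2.imwrite(f'pics/fit_{n}.png',cv2.resize(im[y0:y0+130,x0:x0+190],None,fx=4,fy=4,interpolation=cv2.INTER_CUBIC))
E
```

```text
scene [542.9856 -45.2262   1.7728] 808.0385562246304 7395 21640
top [545.5172 -46.9478   1.7739] 592.511731438444 6536 17780
```

View pics/fit_scene.png

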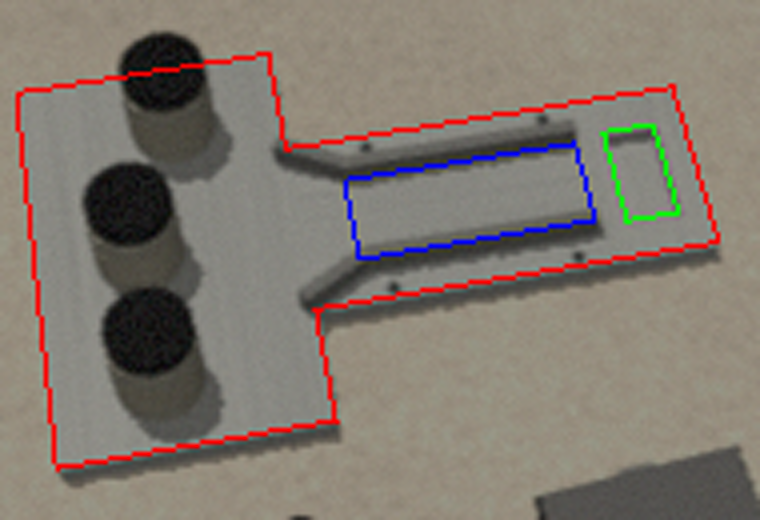

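View pics/fit_top.png

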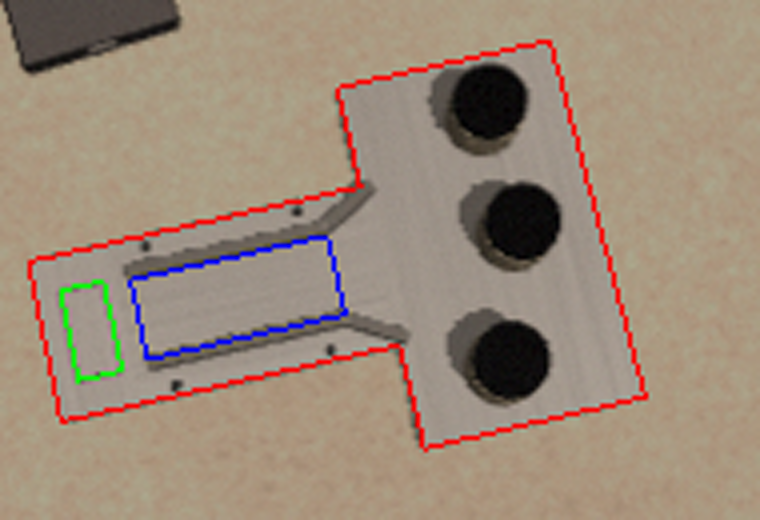

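```bash
cat >> h.py <<'E'
def plan(target,yaw_ty,n,grip=1.0,st=None):
    """print n rows (tool frame) to target TCP pos with tool-y at world angle yaw_ty (deg), tool down"""
    s=st or manip.read_state(); p=np.array(s['eef_pos']); w,x,y,z=s['ee_rot']
    M=R.from_quat([x,y,z,w]).as_matrix()
    yd=np.radians(yaw_ty); ty=np.array([np.cos(yd),np.sin(yd),0]); tz=np.array([0,0,-1.]); G=np.stack([np.cross(ty,tz),ty,tz],1)
    for i in range(n):
        k=n-i; d=M.T@(np.array(target)-p)/k
        rv=R.from_matrix(M.T@G).as_rotvec(degrees=True); a=np.linalg.norm(rv); rv=rv*min(1/k if a/k>7.9 else 1,7.9/max(a,1e-9)) if a>0 else rv
        d=np.round(d,1); rv=np.round(rv,1)
        print([grip]+(d+0).tolist()+(rv+0).tolist(), 'norm',round(np.linalg.norm(d),1))
        p=p+M@d; M=M@R.from_rotvec(rv,degrees=True).as_matrix()
def st():
    s=manip.read_state(); w,x,y,z=s['ee_rot'];M=R.from_quat([x,y,z,w]).as_matrix()
    print('t',round(s['t'],2),'p',s['eef_pos'].round(1),'yawTy',round(np.degrees(np.arctan2(M[1,1],M[0,1])),2),'tz',M[:,2].round(3),'F',s['contact_force'].round(1),'gap',round(s['finger_gap'],1))
E
python3 - <<'E'
from h import *
st(); plan([501,329,200],82,8)
c=cam('wrist','w0.png'); s=manip.read_state(); print(c['eye'],c['rotation'].round(2).tolist(),c['fx'],s['eef_pos'])
E
```

```text
t 0.1 p [227.6 527.2 183. ] yawTy 66.63 tz [-0.001 -0.002 -1.   ] F [ 0.2  0.4 -0.9] gap 94.0
[1.0, -41.2, -9.2, -2.1, -0.1, 0.0, -7.9] norm 42.3
[1.0, -39.5, -14.8, -2.1, 0.0, 0.0, -7.5] norm 42.2
[1.0, -37.3, -19.8, -2.2, 0.0, 0.0, 0.0] norm 42.3
[1.0, -37.3, -19.8, -2.1, 0.0, 0.0, 0.0] norm 42.3
[1.0, -37.3, -19.8, -2.2, 0.0, 0.0, 0.0] norm 42.3
[1.0, -37.3, -19.8, -2.1, 0.0, 0.0, 0.0] norm 42.3
[1.0, -37.2, -19.8, -2.2, 0.0, 0.0, 0.0] norm 42.2
[1.0, -37.3, -19.8, -2.1, 0.0, 0.0, 0.0] norm 42.3
[157.69978445 558.98278388 383.87843141] [[0.4, -0.89, -0.24], [0.92, 0.38, 0.11], [-0.0, -0.26, 0.96]] 368.03661811563165 [227.7041648  527.27807592 183.16896566]
```

Emit:
step_arm:
  steps: [0.64,-41,-9,-2,0,0,-7.9,0.64,-39.5,-15,-2,0,0,-7.5,0.64,-37,-20,-2,0,0,0,0.64,-37,-20,-2,0,0,0,0.64,-37,-20,-2,0,0,0]
  squeeze: 20

```text
t: 0.65
eef_pos: [398.7, 402.3, 193.8]
ee_rot: [-0.0, 0.069, 0.998, -0.0]
contact_force: [0.4, -0.1, -0.8]
finger_gap: 60.8
```

Emit:
step_arm:
  steps: [0.64,-37,-20,-2,0,0,0,0.64,-37,-20,-2,0,0,0,0.64,-37,-20,-2,0,0,0,0.64,0,0,0,0,0,0,0.64,0,0,0,0,0,0]

```text
t: 1.15
eef_pos: [499.6, 328.0, 199.4]
ee_rot: [-0.001, 0.071, 0.998, -0.0]
contact_force: [-0.2, -0.2, -0.2]
finger_gap: 60.3
```

```bash
python3 - <<'E'
from h import *
st()
c=cam('wrist','w1.png');P=pts(c);z=P[...,2]; pickle.dump(c,open('w1.pkl','wb'))
m=(c['depth']>0)&(z>50)&(z<66)&(c['image'].max(-1)<60)
k,l,s,ce=cv2.connectedComponentsWithStats(m.astype(np.uint8))
for i in range(1,k):
    if s[i,4]>300: q=P[l==i]; print(s[i],q.mean(0).round(1),cv2.minAreaRect(q[:,:2].astype(np.float32)))
E
```

```text
t 1.15 p [499.6 328.  199.4] yawTy 81.91 tz [-0.001 -0.    -1.   ] F [-0.2 -0.2 -0.2] gap 60.3
[ 310  196   29   63 1727] [498.2 332.9  58.1] ((499.7857971191406, 332.69232177734375), (26.53483009338379, 60.05974197387695), 81.7652816772461)
```

View pics/w1.png

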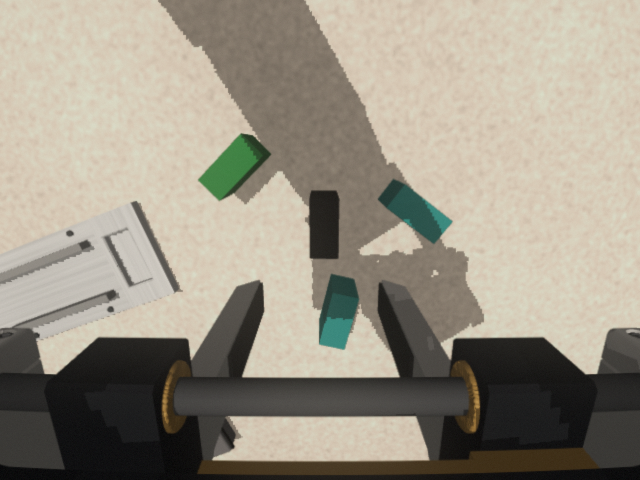

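Emit:
step_arm:
  steps: [0.64,0,2.6,45,0,0,0,0.64,0,0,45,0,0,0,0.64,0,0,40,0,0,0,0.64,0,0,29.4,0,0,0,0.64,0,0,0,0,0,0]

```text
t: 1.7
eef_pos: [493.5, 330.3, 35.2]
ee_rot: [-0.005, 0.068, 0.998, -0.003]
contact_force: [-1.1, 0.2, 0.7]
finger_gap: 60.5
```

Emit:
step_arm:
  steps: [0.2,0,0,0,0,0,0,0,0,0,0,0,0,0,0,0,0,0,0,0,0,0,0,0,0,0,0,0,0,0,0,0,0,0,0]

```text
t: 2.2
eef_pos: [500.6, 331.7, 41.9]
ee_rot: [0.001, 0.069, 0.998, 0.001]
contact_force: [-0.6, 0.1, -0.3]
finger_gap: 23.7
```

```bash
python3 - <<'E'
from h import *
st()
E
```

```text
t 2.2 p [500.6 331.7  41.9] yawTy 82.03 tz [ 0.002  0.001 -1.   ] F [-0.6  0.1 -0.3] gap 23.7
```

Emit:
step_arm:
  steps: [0,0,0,0,0,0,0,0,0,0,0,0,0,0]

```text
t: 2.4
eef_pos: [499.9, 331.2, 40.8]
ee_rot: [0.0, 0.07, 0.998, 0.0]
contact_force: [0.0, 0.4, -0.8]
finger_gap: 7.9
```

```bash
python3 - <<'E'
from h import *
st()
c=cam('wrist','w2.png'); c=cam('scene'); cv2.imwrite('pics/s2.png',cv2.resize(c['image'][140:260,400:560],None,fx=4,fy=4)[:,:,::-1])
E
```

```text
t 2.4 p [499.9 331.2  40.8] yawTy 82.02 tz [ 0.  0. -1.] F [ 0.   0.4 -0.8] gap 7.9
```

View pics/w2.png

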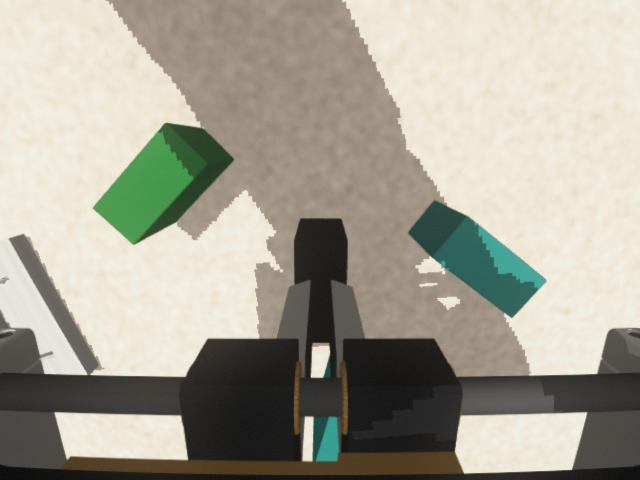

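View pics/s2.png

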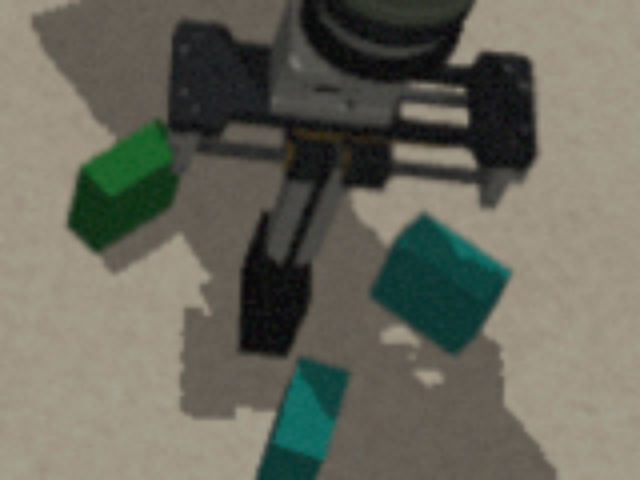

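```bash
python3 - <<'E'
from h import *
st()
c=cam('wrist');P=pts(c)
for v in range(215,345,10): print(v,[tuple(P[v,u].round(0).astype(int)) for u in (290,300,312,322,332,345)])
t=cam('top','t2.png');Q=pts(t); cv2.imwrite('pics/t2.png',cv2.resize(t['image'][200:340,120:300],None,fx=4,fy=4)[:,:,::-1])
E
```

```text
t 2.5 p [499.8 331.2  40.6] yawTy 82.03 tz [-0. -0. -1.] F [ 0.  -0.  -0.3] gap 1.0
215 [(np.int64(466), np.int64(317), np.int64(0)), (np.int64(467), np.int64(323), np.int64(0)), (np.int64(468), np.int64(331), np.int64(1)), (np.int64(469), np.int64(338), np.int64(1)), (np.int64(470), np.int64(344), np.int64(0)), (np.int64(471), np.int64(353), np.int64(0))]
225 [(np.int64(473), np.int64(316), np.int64(-1)), (np.int64(469), np.int64(324), np.int64(24)), (np.int64(470), np.int64(332), np.int64(24)), (np.int64(471), np.int64(337), np.int64(23)), (np.int64(471), np.int64(343), np.int64(23)), (np.int64(478), np.int64(352), np.int64(0))]
235 [(np.int64(479), np.int64(315), np.int64(-1)), (np.int64(469), np.int64(326), np.int64(50)), (np.int64(470), np.int64(332), np.int64(49)), (np.int64(470), np.int64(337), np.int64(50)), (np.int64(471), np.int64(343), np.int64(50)), (np.int64(473), np.int64(350), np.int64(47))]
245 [(np.int64(486), np.int64(314), np.int64(0)), (np.int64(472), np.int64(326), np.int64(58)), (np.int64(473), np.int64(332), np.int64(57)), (np.int64(474), np.int64(337), np.int6
[... 1941 characters left out ...]
, np.int64(334), np.int64(100)), (np.int64(491), np.int64(338), np.int64(103)), (np.int64(492), np.int64(344), np.int64(103))]
325 [(np.int64(489), np.int64(322), np.int64(112)), (np.int64(490), np.int64(326), np.int64(111)), (np.int64(490), np.int64(330), np.int64(112)), (np.int64(495), np.int64(334), np.int64(105)), (np.int64(492), np.int64(338), np.int64(112)), (np.int64(492), np.int64(343), np.int64(113))]
335 [(np.int64(489), np.int64(322), np.int64(120)), (np.int64(490), np.int64(326), np.int64(120)), (np.int64(490), np.int64(331), np.int64(120)), (np.int64(499), np.int64(333), np.int64(105)), (np.int64(491), np.int64(338), np.int64(120)), (np.int64(492), np.int64(343), np.int64(121))]
```

View pics/t2.png

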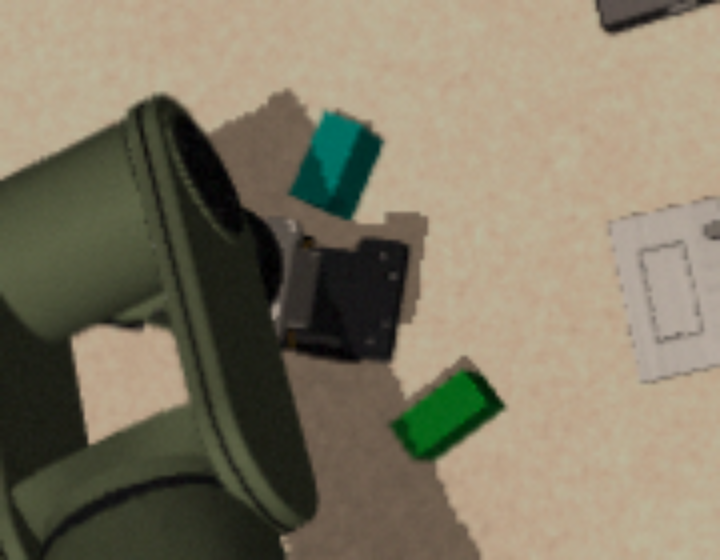

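```bash
python3 - <<'E'
from h import *
c=cam('scene');P=pts(c)
print(proj(c,[[500,331,24],[500,331,58],[470,335,58],[530,327,58],[530,327,0],[500,331,90]]).round(1))
for v in range(180,232,3): print(v,[P[v,u].round(0).astype(int).tolist() for u in (464,468,472,476)],c['image'][v,468])
im=c['image'][150:240,440:520]; cv2.imwrite('pics/s3.png',cv2.resize(np.clip(im.astype(float)*2.5,0,255).astype(np.uint8),(640,600*8*9//(9*8)),interpolation=cv2.INTER_NEAREST)[:,:,::-1])
E
```

```text
[[467.3 211.6]
 [470.7 202.9]
 [470.8 192.1]
 [470.6 214.1]
 [464.9 228.4]
 [474.1 194.4]]
180 [[524, 289, 172], [523, 297, 170], [528, 303, 176], [531, 310, 180]] [68 65 57]
183 [[398, 341, -2], [399, 350, -1], [530, 305, 170], [530, 313, 169]] [97 90 83]
186 [[409, 340, 0], [407, 350, -2], [500, 320, 121], [509, 324, 132]] [96 91 82]
189 [[416, 339, -2], [418, 348, 0], [509, 318, 122], [509, 326, 122]] [101  94  84]
192 [[423, 339, -6], [428, 346, 1], [509, 321, 111], [512, 328, 114]] [77 71 66]
195 [[433, 337, -3], [496, 320, 82], [510, 323, 101], [509, 332, 99]] [54 55 54]
198 [[478, 321, 46], [504, 319, 82], [509, 326, 89], [511, 333, 92]] [60 57 59]
201 [[489, 319, 50], [508, 320, 76], [509, 328, 78], [508, 337, 77]] [74 74 69]
204 [[495, 319, 46], [510, 322, 68], [506, 332, 63], [514, 337, 74]] [41 45 38]
207 [[506, 317, 50], [510, 324, 57], [512, 332, 59], [506, 343, 51]] [18 19 16]
210 [[515, 316, 52], [519, 323, 58], [518, 332, 56], [519, 340, 57]] [25 28 23]
213 [[522, 315, 51], [524, 323, 54], [526, 331, 56], [524, 340, 54]] [17 21 17]
216 [[527, 315, 46], [530, 323, 50], [531, 331, 52], [534, 338, 56]] [16 20 15]
219 [[531, 317, 39], [531, 325, 41], [1219, 14, 1065], [503, 356, -1]] [19 16 14]
222 [[530, 320, 26], [530, 328, 27], [532, 336, 29], [512, 355, -1]] [16 14 18]
225 [[529, 323, 12], [528, 332, 12], [531, 339, 16], [520, 354, -1]] [13 14 16]
228 [[531, 324, 3], [531, 333, 4], [528, 343, -1], [527, 353, -3]] [35 34 32]
231 [[536, 325, -3], [536, 333, -1], [536, 343, -2], [572, 334, 55]] [102  95  86]
```

View pics/s3.png

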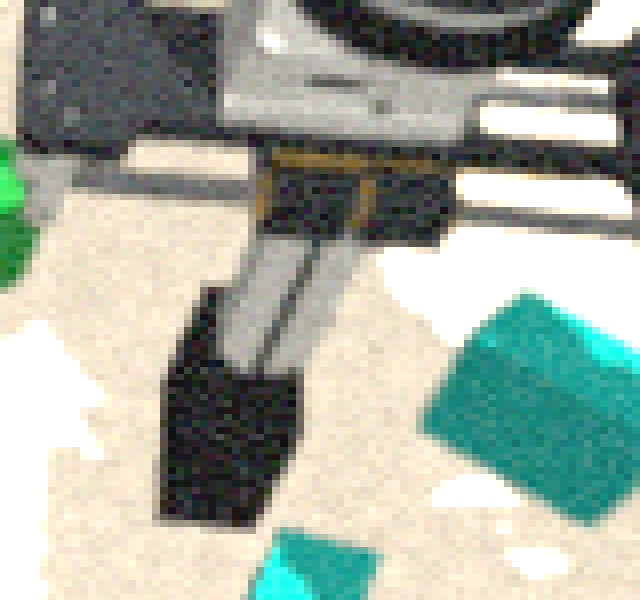

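```bash
python3 - <<'E'
from h import *
c=load('w1.pkl');P=pts(c)
for v in range(275,345,8): print(v,[P[v,u].round(0).astype(int).tolist() for u in (238,246,254,386,394,402)])
E
```

```text
275 [[554, 225, -1], [555, 235, 0], [556, 244, 0], [577, 395, 0], [579, 404, 0], [581, 413, -1]]
283 [[563, 224, 1], [485, 293, 226], [486, 297, 226], [495, 363, 226], [496, 367, 226], [424, 340, 400]]
291 [[485, 292, 237], [485, 295, 237], [486, 299, 237], [496, 362, 235], [495, 365, 237], [496, 369, 236]]
299 [[485, 294, 247], [486, 297, 246], [488, 300, 243], [496, 360, 243], [495, 363, 247], [496, 367, 246]]
307 [[486, 295, 254], [486, 299, 255], [489, 300, 248], [499, 360, 245], [495, 362, 255], [496, 365, 254]]
315 [[486, 296, 261], [488, 299, 259], [494, 299, 247], [503, 359, 246], [497, 361, 259], [495, 364, 262]]
323 [[486, 298, 269], [488, 300, 265], [497, 299, 249], [507, 359, 246], [498, 360, 263], [495, 362, 270]]
331 [[488, 299, 273], [492, 300, 266], [501, 298, 249], [510, 358, 248], [501, 359, 265], [497, 361, 272]]
339 [[488, 300, 279], [494, 300, 268], [504, 298, 251], [660, 387, 1], [504, 359, 266], [496, 360, 280]]
```

The fingers did not close on the block. Wrist and scene depth both put the fingertips about 25 mm above the reported TCP z, where the description says 17 mm below it, so the jaws shut just above the block (top at 58). I'll reopen, lower in small steps, and check the tip height by camera each time.

Emit:
step_arm:
  steps: [0.64,0,0,-5,0,0,0,0.64,0,0,0,0,0,0,0.64,0,0,0,0,0,0,0.64,0,0,0,0,0,0]

```text
t: 3.05
eef_pos: [499.8, 331.3, 45.7]
ee_rot: [0.0, 0.069, 0.998, 0.0]
contact_force: [-0.2, -0.1, -0.1]
finger_gap: 29.0
```

```bash
cat >> h.py <<'E'
def tips(c):
    """lowest z seen on the fingers (finger pixels: z well above bench, grey) near image bottom centre"""
    P=pts(c); s=manip.read_state(); w,x,y,z=s['ee_rot'];M=R.from_quat([x,y,z,w]).as_matrix()
    L=(P-s['eef_pos'])@M   # tool frame
    g=s['finger_gap']/2
    for sg in(-1,1):
        m=(c['depth']>0)&(sg*L[...,1]>g-1)&(sg*L[...,1]<g+14)&(abs(L[...,0])<18)&(L[...,2]<17)&(L[...,2]>-110)
        q=L[m]
        if len(q): print('finger',sg,'n',len(q),'tool z pct',np.percentile(q[:,2],[50,95,99,100]).round(1),'tool x',np.percentile(q[:,0],[2,98]).round(1),'y',np.percentile(q[:,1],[2,98]).round(1))
E
python3 - <<'E'
from h import *
st(); c=cam('wrist','w4.png'); tips(c)
E
```

```text
t 3.05 p [499.8 331.3  45.7] yawTy 82.03 tz [ 0.  0. -1.] F [-0.2 -0.1 -0.1] gap 29.0
finger -1 n 1894 tool z pct [-72.  -32.7 -26.6 -22.4] tool x [8.5 9.8] y [-25.1 -15.7]
finger 1 n 3156 tool z pct [-72.6 -31.7 -25.2 -20.4] tool x [-7.4  9.7] y [15.7 27.3]
```

Emit:
step_arm:
  steps: [0.64,0,0,0,0,0,0,0.64,0,0,0,0,0,0,0.64,0,0,0,0,0,0,0.64,0,0,0,0,0,0]

```text
t: 3.5
eef_pos: [499.8, 331.3, 45.6]
ee_rot: [-0.0, 0.069, 0.998, -0.0]
contact_force: [0.0, 1.0, 1.3]
finger_gap: 59.6
```

Emit:
step_arm:
  steps: [0.64,0,0,7,0,0,0,0.64,0,0,7,0,0,0,0.64,0,0,7,0,0,0,0.64,0,0,4,0,0,0,0.64,0,0,0,0,0,0]

```text
t: 4.0
eef_pos: [498.8, 330.8, 19.3]
ee_rot: [-0.001, 0.069, 0.998, -0.001]
contact_force: [0.5, 0.5, -0.6]
finger_gap: 60.0
```

```bash
python3 - <<'E'
from h import *
st(); c=cam('wrist','w5.png'); tips(c); st()
c=cam('scene'); cv2.imwrite('pics/s5.png',cv2.resize(np.clip(c['image'][150:240,440:520]*2.,0,255).astype(np.uint8),(640,600))[:,:,::-1])
E
```

```text
t 4.0 p [498.8 330.8  19.3] yawTy 82.03 tz [-0.002 -0.001 -1.   ] F [ 0.5  0.5 -0.6] gap 60.0
finger -1 n 4180 tool z pct [-75.8 -32.  -24.4 -20.2] tool x [-7.4 10.2] y [-40.8 -29.2]
finger 1 n 4391 tool z pct [-75.8 -31.1 -23.7 -20.6] tool x [-7.3 10.2] y [30.7 42.6]
t 4.05 p [499.3 331.1  19.9] yawTy 82.03 tz [-0.001 -0.001 -1.   ] F [-0.4  0.7 -0.8] gap 60.3
```

View pics/s5.png

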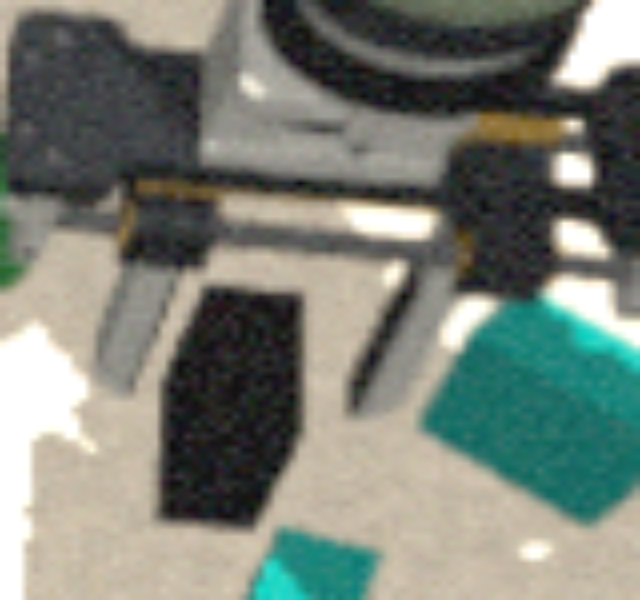

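View pics/w5.png

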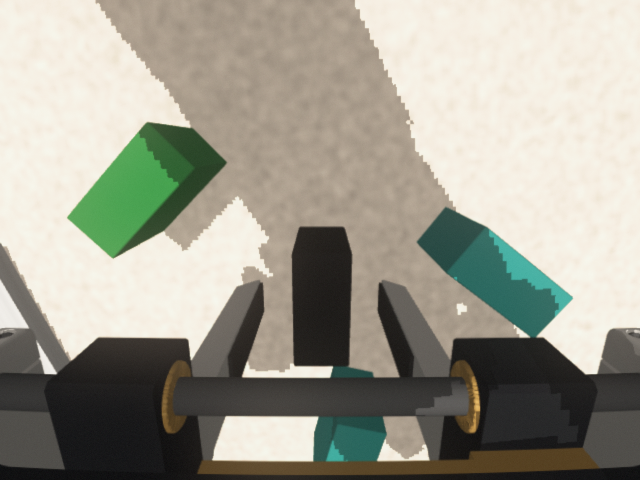

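Emit:
step_arm:
  steps: [0.64,0,0,7,0,0,0,0.64,0,0,7,0,0,0,0,0,0,0,0,0,0,0,0,0,0,0,0,0,0,0,0,0,0,0,0]
  squeeze: 20

```text
t: 4.6
eef_pos: [499.9, 331.4, 6.7]
ee_rot: [0.0, 0.069, 0.998, 0.0]
contact_force: [0.2, 0.7, 0.2]
finger_gap: 39.6
```

Emit:
step_arm:
  steps: [0,0,0,0,0,0,0,0,0,0,0,0,0,0,0,0,0,0,0,0,0]

```text
t: 4.9
eef_pos: [500.0, 331.4, 6.9]
ee_rot: [0.0, 0.069, 0.998, 0.0]
contact_force: [1.0, -0.4, 0.8]
finger_gap: 28.0
```

```bash
python3 - <<'E'
from h import *
st(); c=cam('wrist','w6.png'); tips(c)
E
```

```text
t 4.9 p [500.  331.4   6.9] yawTy 82.04 tz [ 0.001  0.    -1.   ] F [ 1.  -0.4  0.8] gap 28.0
finger -1 n 3351 tool z pct [-68.9   7.1   7.8   8.5] tool x [-6.4 15.9] y [-26.7 -12.8]
finger 1 n 3684 tool z pct [-66.1   6.8   7.6   8.9] tool x [-10.3  15.9] y [13.2 27. ]
```

View pics/w6.png

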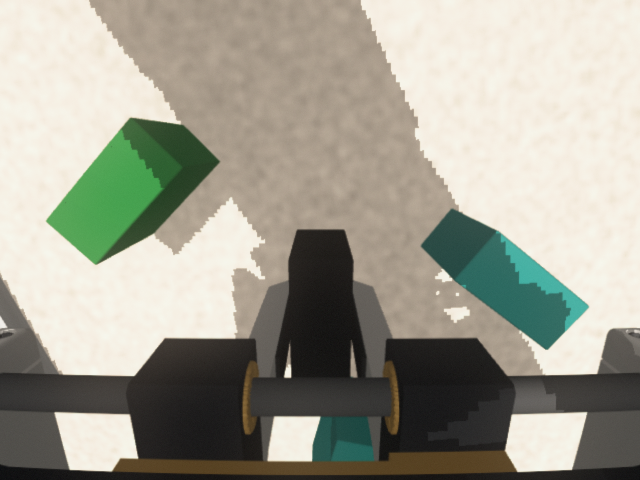

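Gripped: gap 28.0 mm, the block's thickness. Now lift.

Emit:
step_arm:
  steps: [0,0,0,-8,0,0,0,0,0,0,-20,0,0,0,0,0,0,-25,0,0,0,0,0,0,-25,0,0,0,0,0,0,-10,0,0,0]
  squeeze: 30

```text
t: 5.45
eef_pos: [501.6, 332.2, 98.0]
ee_rot: [0.002, 0.069, 0.998, 0.001]
contact_force: [0.4, 0.8, -0.5]
finger_gap: 27.8
```

```bash
python3 - <<'E'
from h import *
st(); plan([512.4,112,95],101.6,7,0.0)
E
```

```text
t 5.45 p [501.6 332.2  98. ] yawTy 82.04 tz [ 0.005  0.002 -1.   ] F [ 0.4  0.8 -0.5] gap 27.8
[0.0, -5.9, -30.9, 0.4, 0.0, 0.1, -7.9] norm 31.5
[0.0, -1.6, -31.5, 0.3, 0.1, 0.1, -7.9] norm 31.5
[0.0, 2.8, -31.4, 0.4, 0.0, 0.1, -3.8] norm 31.5
[0.0, 4.8, -31.1, 0.4, 0.0, 0.0, 0.0] norm 31.5
[0.0, 4.8, -31.1, 0.4, 0.0, 0.0, 0.0] norm 31.5
[0.0, 4.9, -31.1, 0.4, 0.0, 0.0, 0.0] norm 31.5
[0.0, 4.8, -31.2, 0.5, 0.0, 0.0, 0.0] norm 31.6
```

Emit:
step_arm:
  steps: [0,-6,-31,0,0,0,-7.9,0,-1.6,-31.5,0,0,0,-7.9,0,2.8,-31.5,0,0,0,-3.8,0,4.8,-31,0,0,0,0,0,4.8,-31,0,0,0,0]

```text
t: 5.95
eef_pos: [506.9, 172.8, 94.2]
ee_rot: [-0.0, -0.102, 0.995, -0.0]
contact_force: [0.5, 0.6, -0.7]
finger_gap: 28.1
```

Emit:
step_arm:
  steps: [0,4.8,-31,0,0,0,0,0,4.8,-25,0,0,0,0,0,0,-6,0,0,0,0,0,0,0,0,0,0,0,0,0,0,0,0,0,0]

```text
t: 6.45
eef_pos: [510.6, 112.1, 94.5]
ee_rot: [-0.0, -0.101, 0.995, 0.0]
contact_force: [-0.6, 1.0, -1.2]
finger_gap: 27.8
```

```bash
python3 - <<'E'
from h import *
st(); c=cam('wrist','w7.png');pickle.dump(c,open('w7.pkl','wb'))
for n in('scene','top'): cam(n,n+'7.png')
P=pts(c); s=manip.read_state(); w,x,y,z=s['ee_rot'];M=R.from_quat([x,y,z,w]).as_matrix(); L=(P-s['eef_pos'])@M
m=(c['depth']>0)&(c['image'].max(-1)<70)&(abs(P[...,2]-(s['eef_pos'][2]-6.9+58))<5)&(abs(L[...,1])<20)&(abs(L[...,0])<60)
q=L[m];print(len(q),q.min(0).round(1),q.max(0).round(1),np.median(P[m][:,2]),cv2.minAreaRect(q[:,:2].astype(np.float32)))
# tray fit result predicted pocket in wrist view
st()
im=c['image'][:,:,::-1].copy()
v=np.array([544.2,-46.1,1.7733]);th=v[2];Rm=np.array([[np.cos(th),-np.sin(th)],[np.sin(th),np.cos(th)]])
def dr(q,zc,col):
    w=np.c_[np.array(q)@Rm.T+v[:2],np.full(len(q),zc)]; cv2.polylines(im,[np.round(proj(c,w)*16).astype(int)],True,col,1,shift=4)
dr([[143,-31],[173,-31],[173,31],[143,31]],14,(0,255,0)); dr([[-10,-27],[125,-27],[125,27],[-10,27]],14,(255,0,0)); dr([[190,-55],[190,55],[-40,55],[-40,-55]],14,(0,0,255))
cv2.imwrite('pics/w7f.png',im)
E
```

```text
t 6.45 p [510.6 112.1  94.5] yawTy 101.64 tz [-0.     0.001 -1.   ] F [-0.6  1.  -1.2] gap 27.8
7652 [-29.2 -14.7 -55.9] [ 30.5  16.1 -46.1] 145.769545668887 ((0.8303565979003906, 0.8035507202148438), (30.87099838256836, 59.67161178588867), 89.14116668701172)
t 6.6 p [510.5 112.4  94.6] yawTy 101.72 tz [-0.  0. -1.] F [ 0.1  0.8 -0.3] gap 27.5
```

View pics/w7f.png

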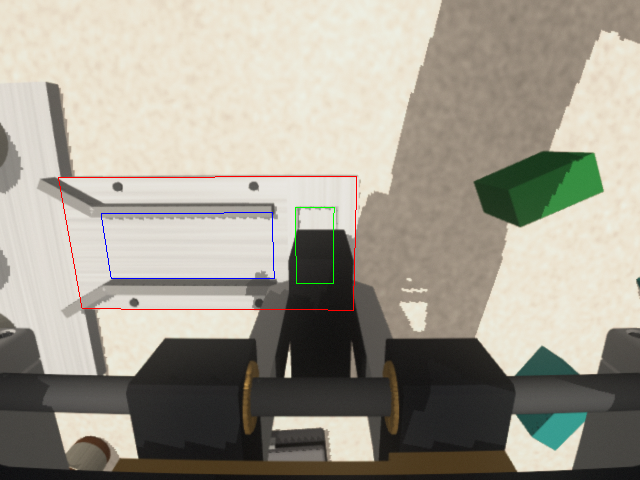

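View pics/scene7.png

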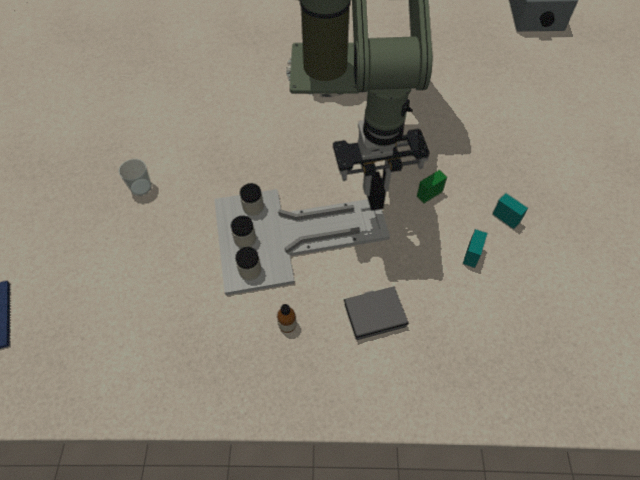

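```bash
cat > fitw.py <<'E'
from h import *
from scipy.optimize import minimize
def fit(c,v0=(544.2,-46.1,1.7733),draw=None,xmin=-35):
    P=pts(c);th=v0[2];Rm=np.array([[np.cos(th),-np.sin(th)],[np.sin(th),np.cos(th)]])
    l=(P[...,:2]-np.array(v0[:2]))@Rm; z=P[...,2]; v,u=np.mgrid[0:480,0:640]
    r=(c['depth']>0)&(l[...,0]>xmin)&(l[...,0]<225)&(abs(l[...,1])<90)&(v<335)
    zd=np.median(z[r&(abs(z-14)<5)])-14; zb=np.median(z[r&(abs(z)<5)]); print('deck z off',zd.round(2),'bench',zb.round(2))
    A=P[r&(abs(z-zd-14)<4)][:,:2]; B=P[r&(abs(z-zb)<4)][:,:2]
    def f(w):
        t=w[2];Q=np.array([[np.cos(t),-np.sin(t)],[np.sin(t),np.cos(t)]])
        sd=lambda p:np.minimum(190-p[:,0],55-abs(p[:,1]))
        sig=lambda x:1/(1+np.exp(np.clip(x/0.7,-30,30)))
        return sig(sd((A-w[:2])@Q)).sum()+sig(-sd((B-w[:2])@Q)).sum()
    o=minimize(f,v0,method='Nelder-Mead',options=dict(initial_simplex=[v0,(v0[0]+3,v0[1],th),(v0[0],v0[1]+3,th),(v0[0],v0[1],th+.02)],xatol=1e-4,fatol=1e-2,maxiter=3000))
    w=o.x; pk=w[:2]+158*np.array([np.cos(w[2]),np.sin(w[2])])
    print('fit',w.round(4),'cost',round(o.fun,1),len(A),len(B),'pocket',pk.round(2)); return w
def draw(c,v,f):
    im=c['image'][:,:,::-1].copy();th=v[2];Rm=np.array([[np.cos(th),-np.sin(th)],[np.sin(th),np.cos(th)]])
    def dr(q,zc,col):
        w=np.c_[np.array(q)@Rm.T+v[:2],np.full(len(q),zc)]; cv2.polylines(im,[np.round(proj(c,w)*16).astype(int)],True,col,1,shift=4)
    dr([[143,-31],[173,-31],[173,31],[143,31]],14,(0,255,0)); dr([[-10,-27],[125,-27],[125,27],[-10,27]],14,(255,0,0)); dr([[190,-55],[190,55],[-40,55],[-40,-55]],14,(0,0,255))
    cv2.imwrite('pics/'+f,cv2.resize(im[150:350,30:400],None,fx=2,fy=2,interpolation=cv2.INTER_CUBIC))
E
python3 - <<'E'
from fitw import *
c=load('w7.pkl'); w=fit(c); draw(c,w,'w7g.png')
E
```

```text
deck z off 0.16 bench 0.22
fit [544.3526 -43.2196   1.7773] cost 961.8 25193 24051 pocket [511.96 111.42]
```

View pics/w7g.png

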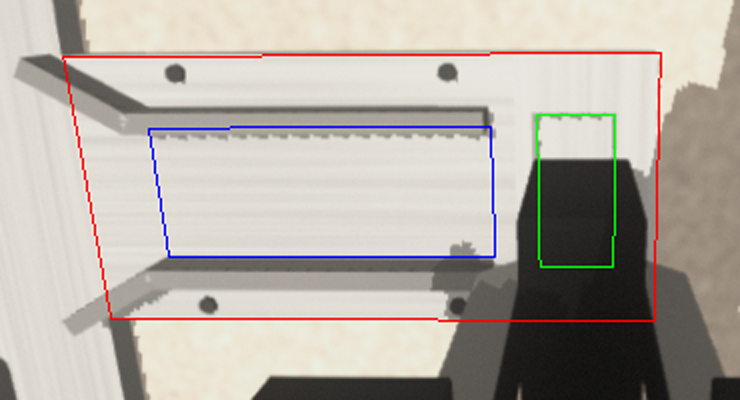

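Emit:
step_arm:
  steps: [0,-1.6,-2.2,12,0,0,0,0,0,0,18,0,0,0,0,0,0,18,0,0,0,0,0,0,12,0,0,0,0,0,0,4,0,0,0]

```text
t: 7.1
eef_pos: [511.0, 109.7, 28.5]
ee_rot: [-0.002, -0.102, 0.995, 0.0]
contact_force: [-0.1, -0.1, -1.0]
finger_gap: 27.8
```

Emit:
step_arm:
  steps: [0,0,0,0,0,0,0,0,0,0,0,0,0,0]

```text
t: 7.3
eef_pos: [513.4, 109.7, 31.1]
ee_rot: [0.001, -0.101, 0.995, -0.0]
contact_force: [1.0, -0.2, -1.0]
finger_gap: 28.0
```

```bash
python3 - <<'E'
from fitw import *
st(); c=cam('wrist');pickle.dump(c,open('w8.pkl','wb')); st(); w=fit(c); draw(c,w,'w8g.png')
P=pts(c); s=manip.read_state(); a,x,y,z=s['ee_rot'];M=R.from_quat([x,y,z,a]).as_matrix(); L=(P-s['eef_pos'])@M
m=(c['depth']>0)&(c['image'].max(-1)<70)&(abs(P[...,2]-(s['eef_pos'][2]-6.9+58))<5)&(abs(L[...,1])<20)&(abs(L[...,0])<60)
q=L[m];print(np.percentile(q,[.5,99.5],axis=0).round(1))
t=cam('scene'); cv2.imwrite('pics/s8.png',cv2.resize(np.clip(t['image'][150:270,330:430]*1.5,0,255).astype(np.uint8),None,fx=5,fy=5,interpolation=cv2.INTER_CUBIC)[:,:,::-1])
E
```

```text
t 7.3 p [513.4 109.7  31.1] yawTy 101.65 tz [ 0.001  0.    -1.   ] F [ 1.  -0.2 -1. ] gap 28.0
t 7.35 p [513.7 109.6  31.5] yawTy 101.64 tz [ 0.002  0.    -1.   ] F [ 1.   0.  -1.2] gap 27.8
deck z off 0.17 bench 0.21
fit [543.6287 -43.1462   1.7742] cost 1041.5 36091 31230 pocket [511.71 111.6 ]
[[-27.9 -12.9 -54.3]
 [ 30.1  15.1 -46.8]]
```

View pics/w8g.png

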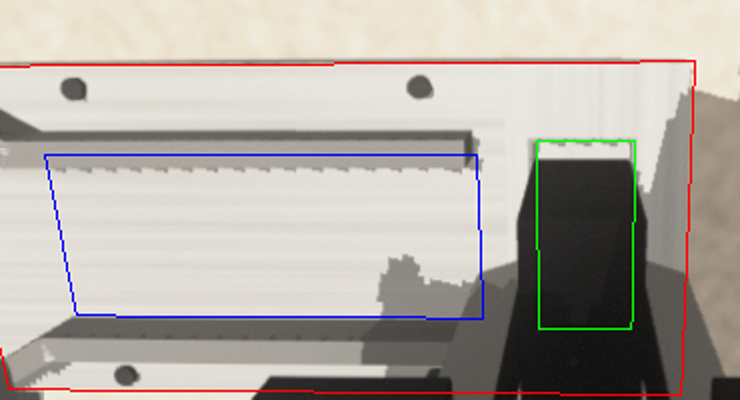

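View pics/s8.png

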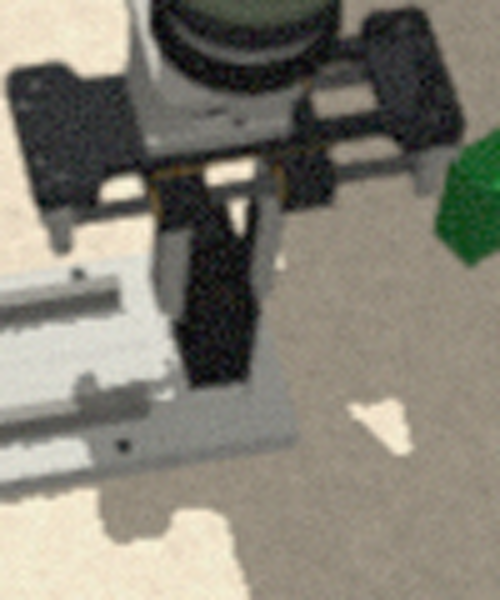

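Emit:
step_arm:
  steps: [0,0,0,0,0,0,0,0,0,0,0,0,0,0]

```text
t: 7.6
eef_pos: [513.2, 109.5, 31.3]
ee_rot: [0.001, -0.101, 0.995, -0.0]
contact_force: [0.1, 0.4, -0.9]
finger_gap: 28.1
```

Emit:
step_arm:
  steps: [0,0.1,1.2,4,0,0,0,0,0,0,4,0,0,0,0,0,0,2,0,0,0,0,0,0,2,0,0,0,0,0,0,0,0,0,0]

```text
t: 8.1
eef_pos: [512.0, 110.6, 18.2]
ee_rot: [-0.0, -0.101, 0.995, -0.0]
contact_force: [0.8, 0.0, -2.3]
finger_gap: 27.8
```

Emit:
step_arm:
  steps: [0,0,0,2,0,0,0,0,0,0,0,0,0,0]

```text
t: 8.3
eef_pos: [512.3, 110.6, 16.4]
ee_rot: [-0.0, -0.101, 0.995, -0.0]
contact_force: [0.8, 0.2, -0.5]
finger_gap: 28.0
```

Bottom is now about 4 mm below deck level with no resistance, so it has entered the pocket.

Emit:
step_arm:
  steps: [0,0,0,2,0,0,0,0,0,0,2,0,0,0,0,0,0,1.5,0,0,0,0,0,0,0,0,0,0,0,0,0,0,0,0,0]

```text
t: 8.8
eef_pos: [512.4, 110.6, 11.1]
ee_rot: [0.0, -0.101, 0.995, -0.0]
contact_force: [-0.2, -0.9, -1.2]
finger_gap: 27.7
```

Emit:
step_arm:
  steps: [0,0,0,0.8,0,0,0,0,0,0,0,0,0,0,0.5,0,0,0,0,0,0,0.5,0,0,0,0,0,0,0.5,0,0,0,0,0,0]

```text
t: 9.3
eef_pos: [512.3, 110.8, 10.2]
ee_rot: [0.0, -0.101, 0.995, 0.0]
contact_force: [-0.5, -0.1, 0.1]
finger_gap: 45.9
```

Emit:
step_arm:
  steps: [0.5,0,0,0,0,0,0,0.5,0,0,-15,0,0,0,0.5,0,0,-30,0,0,0,0.5,0,0,-35,0,0,0,0.5,0,0,-20,0,0,0]

```text
t: 9.8
eef_pos: [513.9, 110.8, 113.0]
ee_rot: [0.002, -0.101, 0.995, -0.0]
contact_force: [1.5, 0.5, -0.0]
finger_gap: 47.1
```

Emit:
step_arm:
  steps: [0.5,30,0,-20,0,0,0,0.5,30,0,0,0,0,0,0.5,0,0,0,0,0,0,0.5,0,0,0,0,0,0]

```text
t: 10.2
eef_pos: [453.7, 98.6, 130.4]
ee_rot: [0.0, -0.101, 0.995, 0.0]
contact_force: [0.8, 0.9, -0.1]
finger_gap: 47.1
```

```bash
python3 - <<'E'
from fitw import *
st(); c=cam('wrist','w9.png'); 
for n in('top','scene'):
    t=cam(n); pickle.dump(t,open(n+'9.pkl','wb'))
    P=pts(t); m=(t['depth']>0)&(t['image'].max(-1)<70)&(abs(P[...,2]-62)<6)&(abs(P[...,0]-512)<45)&(abs(P[...,1]-110)<45)
    print(n,m.sum(),P[m].mean(0).round(1) if m.any() else '',cv2.minAreaRect(P[m][:,:2].astype(np.float32)))
P=pts(c); m=(c['depth']>0)&(c['image'].max(-1)<70)&(abs(P[...,2]-62)<6)&(abs(P[...,0]-512)<45)&(abs(P[...,1]-110)<45)
q=P[m];print(len(q),q.mean(0),cv2.minAreaRect(q[:,:2].astype(np.float32)));A=np.c_[q[:,:2]-q[:,:2].mean(0),np.ones(len(q))];print('plane',np.linalg.lstsq(A,q[:,2],rcond=None)[0])
im=cv2.resize(t['image'][150:270,300:420],None,fx=5,fy=5,interpolation=cv2.INTER_CUBIC)[:,:,::-1];cv2.imwrite('pics/s9.png',im)
E
```

```text
t 10.2 p [453.7  98.6 130.4] yawTy 101.62 tz [ 0.001  0.    -1.   ] F [ 0.8  0.9 -0.1] gap 47.1
top 0  ((0.0, 0.0), (0.0, 0.0), 0.0)
scene 299 [516.2 111.   60.7] ((514.24853515625, 110.74175262451172), (61.029808044433594, 30.257858276367188), 11.432269096374512)
2381 [509.96373824 111.0850103   62.10088996] ((511.9293212890625, 111.346435546875), (60.01996994018555, 27.61944580078125), 12.196711540222168)
plane [1.27814272e-02 4.82185308e-03 6.21008900e+01]
```

View pics/w9.png

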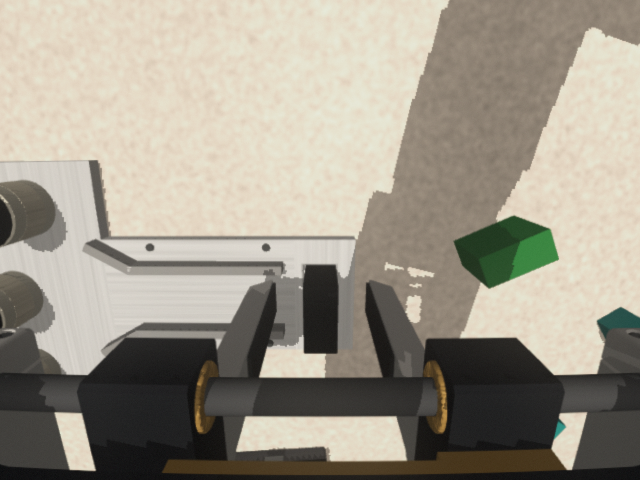

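View pics/s9.png

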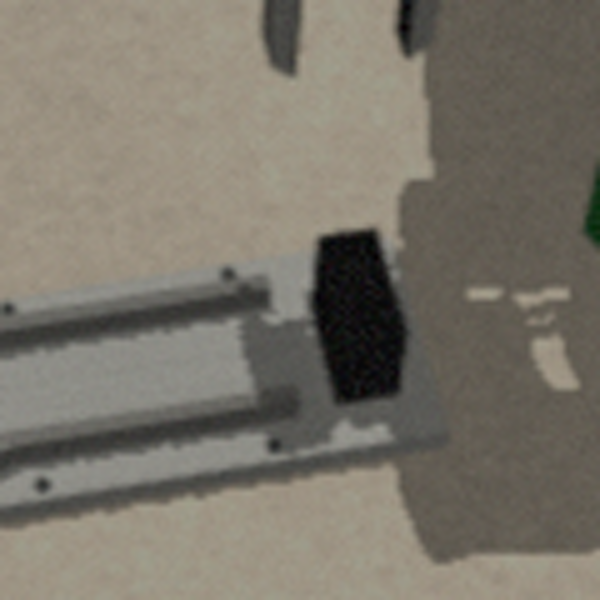

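Block confirmed seated: top at z 62.1 (expected 62), level, centre (511.9,111.3) against pocket (511.7,111.6) in the same camera. Now the jars. I'll grip each one lightly across the lane, with the fingertips above the rail tops, and slide it along the deck, middle jar first.

```bash
python3 - <<'E'
from h import *
s=manip.read_state(); print(s['q'].round(2)); st()
plan([570.4,-172.3,130],11.7,12,0.66)
E
```

```text
[ 0.03  0.02  1.86  0.    1.26 -1.75]
t 10.35 p [454.6  98.7 130.3] yawTy 101.63 tz [ 0.001  0.    -1.   ] F [-0.1  0.3  0.2] gap 46.9
[0.66, -4.9, -24.1, 0.0, 0.0, 0.0, 7.9] norm 24.6
[0.66, -8.2, -23.2, 0.0, 0.0, 0.0, 7.9] norm 24.6
[0.66, -11.3, -21.8, 0.0, 0.0, 0.0, 7.9] norm 24.6
[0.66, -14.1, -20.1, 0.0, 0.0, 0.0, 7.9] norm 24.6
[0.66, -16.8, -17.9, 0.0, 0.0, 0.0, 7.9] norm 24.5
[0.66, -19.1, -15.4, 0.1, 0.0, 0.0, 7.9] norm 24.5
[0.66, -21.0, -12.7, 0.0, 0.0, 0.0, 7.9] norm 24.5
[0.66, -22.6, -9.7, 0.1, 0.0, 0.0, 7.9] norm 24.6
[0.66, -23.7, -6.5, 0.0, 0.0, 0.0, 7.9] norm 24.6
[0.66, -24.3, -3.1, 0.1, 0.0, 0.0, 7.9] norm 24.5
[0.66, -24.5, 0.2, 0.0, 0.0, 0.0, 7.9] norm 24.5
[0.66, -24.3, 3.6, 0.1, 0.0, 0.0, 3.0] norm 24.6
```

Emit:
step_arm:
  steps: [0.66,-5,-24,0,0,0,7.9,0.66,-8,-23,0,0,0,7.9,0.66,-11.5,-22,0,0,0,7.9,0.66,-14,-20,0,0,0,7.9,0.66,-17,-18,0,0,0,7.9]

```text
t: 10.85
eef_pos: [503.2, -15.3, 130.0]
ee_rot: [-0.0, 0.243, 0.97, 0.0]
contact_force: [0.3, -0.4, -0.3]
finger_gap: 62.2
```

Emit:
step_arm:
  steps: [0.66,-19,-15.5,0,0,0,7.9,0.66,-21,-12.5,0,0,0,7.9,0.66,-22.5,-9.5,0,0,0,7.9,0.66,-23.5,-6.5,0,0,0,7.9,0.66,-24.5,-3,0,0,0,7.9]

```text
t: 11.35
eef_pos: [551.4, -128.0, 129.7]
ee_rot: [-0.0, 0.557, 0.831, -0.0]
contact_force: [0.5, -0.3, 0.5]
finger_gap: 61.9
```

Emit:
step_arm:
  steps: [0.66,-24.5,0,0,0,0,7.9,0.66,-24,3.5,0,0,0,3,0.66,0,0,0,0,0,0,0.66,0,0,0,0,0,0]

```text
t: 11.75
eef_pos: [569.4, -171.8, 129.5]
ee_rot: [-0.001, 0.631, 0.776, 0.0]
contact_force: [-0.5, 0.6, -0.5]
finger_gap: 62.0
```

```bash
cat >> h.py <<'E'
O=np.array([544.4,-44.0]);U=np.array([-.2028,.9792]);V=np.array([-.9792,-.2028])
def tr(p): d=np.asarray(p)[...,:2]-O; return np.stack([d@U,d@V],-1)
def jars(c):
    P=pts(c); T=tr(P); m=(c['depth']>0)&(abs(P[...,2]-74)<4)&(T[...,0]>-200)&(T[...,0]<140)&(abs(T[...,1])<130)&(c['image'].max(-1)<75)
    k,l,s,ce=cv2.connectedComponentsWithStats(m.astype(np.uint8))
    for i in range(1,k):
        if s[i,4]>80:
            q=P[l==i]; (x,y),r=cv2.minEnclosingCircle(q[:,:2].astype(np.float32)); print('jar',s[i],'world',round(x,1),round(y,1),'r',round(r,1),'z',q[:,2].mean().round(1),'tray',tr([x,y]).round(1))
E
python3 - <<'E'
from h import *
st(); c=cam('wrist','w10.png'); jars(c)
for n in('top','scene'): print(n); jars(cam(n,n+'10.png'))
E
```

```text
t 11.75 p [ 569.4 -171.8  129.5] yawTy 11.74 tz [-0.001  0.001 -1.   ] F [-0.5  0.6 -0.5] gap 62.0
jar [ 170  185   68   66 3443] world 482.4 -161.2 r 24.2 z 74.0 tray [-102.1   84.5]
jar [ 398  223   66   64 3255] world 649.5 -155.0 r 24.3 z 74.1 tray [-130.   -80.4]
jar [ 289  224   65   64 3257] world 570.8 -172.4 r 24.4 z 74.0 tray [-131.1    0.2]
top
jar [387 236  11  19 124] world 570.1 -171.2 r 23.4 z 74.8 tray [-129.8    0.6]
scene
jar [251 183  10  17 108] world 481.5 -155.0 r 22.1 z 73.0 tray [-95.9  84.1]
jar [231 216  22  19 283] world 572.4 -172.7 r 24.7 z 73.2 tray [-131.7   -1.3]
jar [236 247  22  21 336] world 650.9 -155.6 r 24.8 z 73.2 tray [-130.8  -81.6]
```

View pics/w10.png

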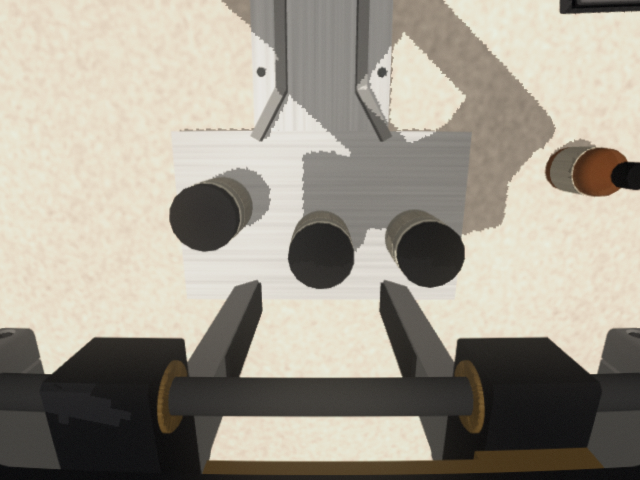

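Emit:
step_arm:
  steps: [0.66,-0.8,1,25,0,0,0,0.66,0,0,30,0,0,0,0.66,0,0,25,0,0,0,0.66,0,0,18,0,0,0,0.66,0,0,8,0,0,0]

```text
t: 12.4
eef_pos: [568.6, -170.5, 22.2]
ee_rot: [-0.002, 0.631, 0.776, -0.0]
contact_force: [-0.1, 1.3, 0.2]
finger_gap: 62.3
```

Emit:
step_arm:
  steps: [0.66,0,0,4,0,0,0,0.66,0,0,3,0,0,0,0.66,0,0,0,0,0,0,0.66,0,0,0,0,0,0]

```text
t: 12.8
eef_pos: [571.3, -172.7, 18.4]
ee_rot: [0.001, 0.631, 0.776, 0.0]
contact_force: [0.6, -0.9, 0.4]
finger_gap: 62.0
```

```bash
python3 - <<'E'
from h import *
st(); c=cam('wrist','w11.png'); jars(c); tips(c)
c=cam('scene'); cv2.imwrite('pics/s11.png',cv2.resize(np.clip(c['image'][150:300,200:360]*1.7,0,255).astype(np.uint8),None,fx=4,fy=4)[:,:,::-1])
E
```

```text
t 12.8 p [ 571.3 -172.7   18.4] yawTy 11.74 tz [ 0.002 -0.001 -1.   ] F [ 0.6 -0.9  0.4] gap 62.0
jar [  63  209  116  110 9651] world 482.5 -161.3 r 24.6 z 74.0 tray [-102.3   84.4]
jar [ 443  272  111   82 5934] world 649.5 -154.9 r 24.5 z 74.0 tray [-129.9  -80.4]
jar [ 263  275  109  102 8661] world 570.5 -172.5 r 24.4 z 74.1 tray [-131.2    0.5]
jar [243 307   9  39 156] world 541.1 -177.0 r 8.0 z 74.0 tray [-129.5   30.2]
jar [390 306   9  40 152] world 602.8 -164.5 r 8.1 z 73.9 tray [-129.9  -32.7]
finger -1 n 5348 tool z pct [-68.4   4.5   5.1   5.9] tool x [-7.7 15.6] y [-42.9 -30.2]
finger 1 n 5456 tool z pct [-67.9   4.7   5.3   6. ] tool x [-11.1  15.4] y [31.2 43.6]
```

View pics/s11.png

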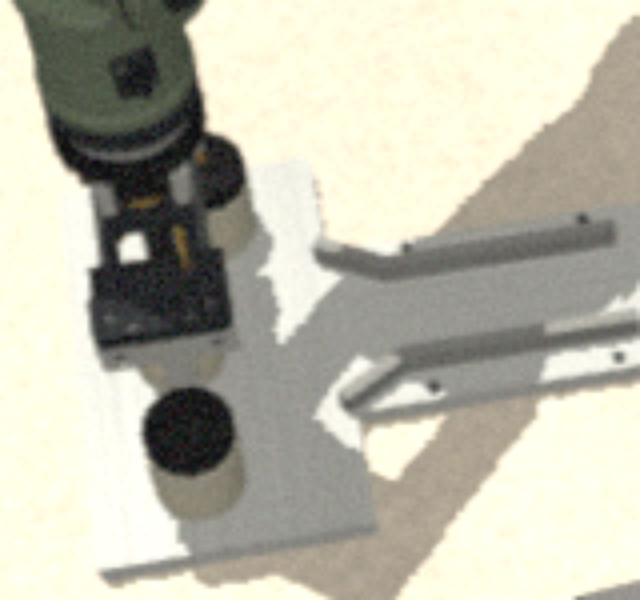

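View pics/w11.png

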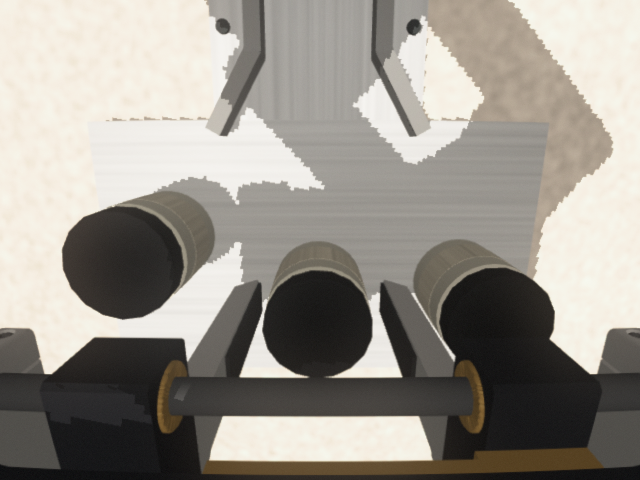

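Emit:
step_arm:
  steps: [0.4,0,0,0,0,0,0,0.4,0,0,0,0,0,0,0.4,0,0,0,0,0,0,0.4,0,0,0,0,0,0]
  squeeze: 8

```text
t: 13.3
eef_pos: [570.7, -172.5, 17.7]
ee_rot: [0.0, 0.631, 0.776, -0.0]
contact_force: [-0.1, 0.4, 2.7]
finger_gap: 49.7
```

```bash
python3 - <<'E'
from h import *
st(); p=manip.read_state()['eef_pos']; print('tray',tr(p)); plan([520.3,72.5,p[2]],11.7,10,0.4)
c=cam('wrist','w12.png'); jars(c)
E
```

```text
t 13.3 p [ 570.7 -172.5   17.7] yawTy 11.73 tz [ 0. -0. -1.] F [-0.1  0.4  2.7] gap 49.7
tray [-131.15852132    0.34884493]
[0.4, 25.0, 0.1, 0.0, 0.0, 0.0, 0.0] norm 25.0
[0.4, 25.0, 0.0, 0.0, 0.0, 0.0, 0.0] norm 25.0
[0.4, 25.0, 0.1, 0.0, 0.0, 0.0, 0.0] norm 25.0
[0.4, 25.0, 0.0, 0.0, 0.0, 0.0, 0.0] norm 25.0
[0.4, 25.0, 0.1, 0.0, 0.0, 0.0, 0.0] norm 25.0
[0.4, 25.0, 0.0, 0.0, 0.0, 0.0, 0.0] norm 25.0
[0.4, 25.0, 0.1, 0.0, 0.0, 0.0, 0.0] norm 25.0
[0.4, 25.0, 0.0, 0.0, 0.0, 0.0, 0.0] norm 25.0
[0.4, 25.1, 0.1, 0.0, 0.0, 0.0, 0.0] norm 25.1
[0.4, 25.0, 0.0, -0.1, 0.0, 0.0, 0.0] norm 25.0
jar [  64  210  116  110 9705] world 482.7 -161.6 r 24.6 z 74.0 tray [-102.7   84.3]
jar [ 445  273  111   82 5981] world 649.5 -154.8 r 24.6 z 74.0 tray [-129.9  -80.5]
jar [ 258  276  126  101 9041] world 570.8 -169.9 r 27.3 z 74.1 tray [-128.6   -0.4]
```

Emit:
step_arm:
  steps: [0.4,4,0,0,0,0,0,0.4,8,0,0,0,0,0,0.4,12,0,0,0,0,0,0.4,14,0,0,0,0,0,0.4,14,0,0,0,0,0]

```text
t: 13.85
eef_pos: [559.9, -120.2, 17.7]
ee_rot: [0.0, 0.631, 0.776, 0.0]
contact_force: [0.5, -0.5, 2.7]
finger_gap: 49.6
```

Emit:
step_arm:
  steps: [0.4,14,0,0,0,0,0,0.4,10,0,0,0,0,0,0.4,5,0,0,0,0,0,0.4,0,0,0,0,0,0,0.4,0,0,0,0,0,0]

```text
t: 14.35
eef_pos: [553.9, -91.4, 17.6]
ee_rot: [-0.001, 0.631, 0.776, 0.001]
contact_force: [-0.1, 2.3, 6.6]
finger_gap: 49.9
```

```bash
python3 - <<'E'
from h import *
st(); p=manip.read_state()['eef_pos']; print('tray',tr(p))
c=cam('wrist','w13.png'); jars(c)
E
```

```text
t 14.35 p [553.9 -91.4  17.6] yawTy 11.72 tz [-0.     0.003 -1.   ] F [-0.1  2.3  6.6] gap 49.9
tray [-48.35957208   0.30324849]
jar [ 258  275  126  102 9072] world 554.1 -88.8 r 27.3 z 74.1 tray [-45.9  -0.4]
```

View pics/w13.png

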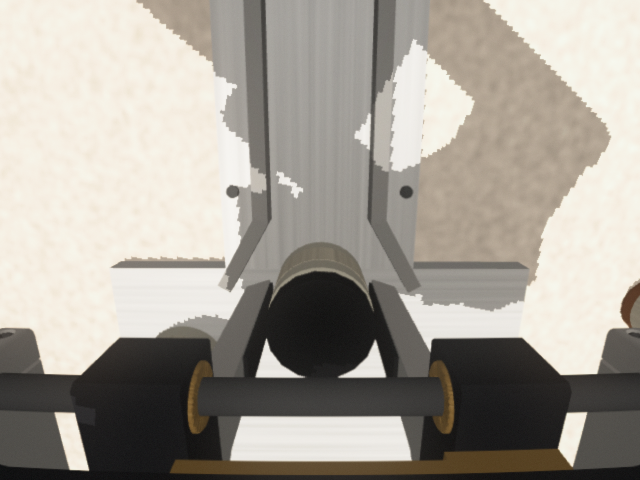

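Emit:
step_arm:
  steps: [0.4,0,0,0,0,0,0,0.4,0,0,0,0,0,0]

```text
t: 14.6
eef_pos: [553.9, -91.4, 17.7]
ee_rot: [-0.001, 0.631, 0.775, 0.001]
contact_force: [0.0, 3.6, 6.7]
finger_gap: 49.7
```

```bash
python3 - <<'E'
from h import *
st(); print('tray',tr(manip.read_state()['eef_pos']))
c=cam('scene'); cv2.imwrite('pics/s13.png',cv2.resize(np.clip(c['image'][160:280,210:350]*1.5,0,255).astype(np.uint8),None,fx=5,fy=5,interpolation=2)[:,:,::-1]); 
E
```

```text
t 14.6 p [553.9 -91.4  17.7] yawTy 11.69 tz [-0.     0.003 -1.   ] F [0.  3.6 6.7] gap 49.7
tray [-48.3851655   0.2892568]
```

View pics/s13.png

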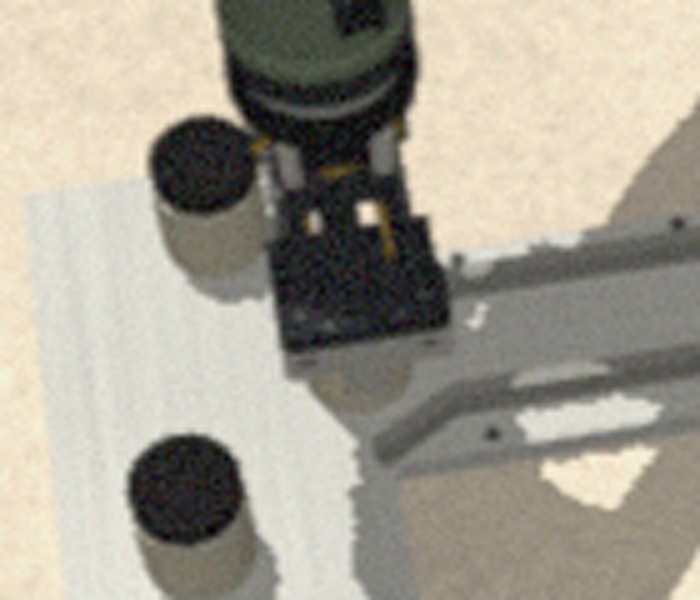

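The arm presses the jar down by about 6 N because it was still sinking when it gripped, so friction is holding it back. I'll relieve that by 1 mm and go on.

Emit:
step_arm:
  steps: [0.4,0,0,-1,0,0,0,0.4,5,0,0,0,0,0,0.4,8,0,0,0,0,0,0.4,10,0,0,0,0,0,0.4,10,0,0,0,0,0]

```text
t: 15.15
eef_pos: [546.3, -59.5, 17.7]
ee_rot: [-0.001, 0.631, 0.776, -0.0]
contact_force: [0.7, 0.1, -0.2]
finger_gap: 49.7
```

Emit:
step_arm:
  steps: [0.4,0,0,0,0,0,0,0.4,0,0,0,0,0,0]

```text
t: 15.35
eef_pos: [546.9, -60.0, 18.1]
ee_rot: [-0.0, 0.631, 0.776, -0.0]
contact_force: [-0.4, 0.7, -0.1]
finger_gap: 49.9
```

```bash
python3 - <<'E'
from fitw import *
st(); print('tray',tr(manip.read_state()['eef_pos']))
c=cam('wrist','w14.png'); jars(c); P=pts(c);T=tr(P)
# rail tops z~30: y positions
m=(c['depth']>0)&(abs(P[...,2]-30)<2)&(T[...,0]>5)&(T[...,0]<115)&(abs(T[...,1])<45)
for lo in range(5,115,25):
    k=m&(T[...,0]>lo)&(T[...,0]<lo+25); y=T[k][:,1]; print(lo,np.percentile(y[y<0],[2,98]).round(1),np.percentile(y[y>0],[2,98]).round(1))
E
```

```text
t 15.35 p [546.9 -60.   18.1] yawTy 11.8 tz [-0.001  0.    -1.   ] F [-0.4  0.7 -0.1] gap 49.9
tray [-16.181145     0.82502606]
jar [ 258  276  126  101 9052] world 547.0 -57.1 r 27.2 z 74.4 tray [-13.3   0.1]
5 [-34.6  -3.9] [ 3.6 35.2]
30 [-34.7 -26.8] [27.3 35.2]
55 [-34.5 -26.8] [27.3 35.3]
80 [-34.6 -26.6] [27.2 35. ]
105 [-34.8 -26.8] [27.  35.1]
```

View pics/w14.png

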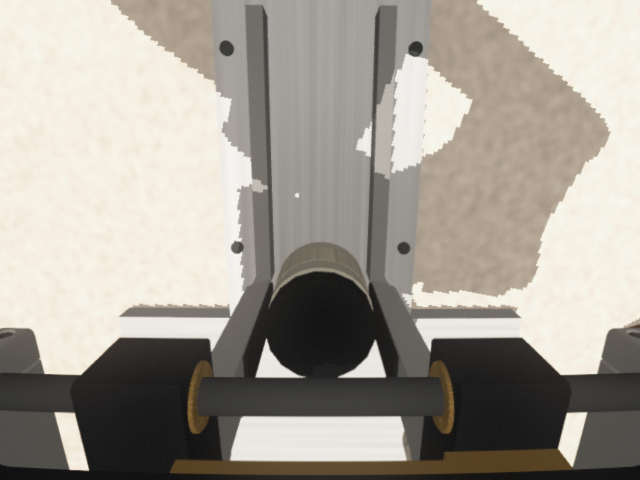

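Emit:
step_arm:
  steps: [0.4,6,0,0,0,0,0,0.4,12,0,0,0,0,0,0.4,14,0,0,0,0,0,0.4,14,0,0,0,0,0,0.4,14,0,0,0,0,0]

```text
t: 15.9
eef_pos: [534.6, -0.4, 18.3]
ee_rot: [-0.0, 0.631, 0.776, -0.0]
contact_force: [-0.4, 0.2, -0.4]
finger_gap: 49.7
```

Emit:
step_arm:
  steps: [0.4,14,0,0,0,0,0,0.4,14,0,0,0,0,0,0.4,14,0,0,0,0,0,0.4,12,0,0,0,0,0,0.4,7,0,0,0,0,0]

```text
t: 16.4
eef_pos: [522.4, 59.1, 18.4]
ee_rot: [-0.0, 0.631, 0.776, -0.0]
contact_force: [0.1, -0.1, -0.7]
finger_gap: 50.0
```

Emit:
step_arm:
  steps: [0.4,4,0,0,0,0,0,0.4,0,0,0,0,0,0,0.4,0,0,0,0,0,0]

```text
t: 16.7
eef_pos: [522.1, 61.4, 18.4]
ee_rot: [0.0, 0.631, 0.776, -0.0]
contact_force: [0.1, 0.0, -0.7]
finger_gap: 49.9
```

```bash
python3 - <<'E'
from fitw import *
st(); print('tray',tr(manip.read_state()['eef_pos']))
c=cam('wrist','w15.png'); jars(c); P=pts(c);T=tr(P)
m=(c['depth']>0)&(abs(P[...,2]-62)<3)&(abs(T[...,0]-158)<25)&(abs(T[...,1])<40)&(c['image'].max(-1)<70)
print('block',len(T[m]),np.percentile(T[m],[1,99],axis=0).round(1))
E
```

```text
t 16.7 p [522.1  61.4  18.4] yawTy 11.73 tz [ 0. -0. -1.] F [ 0.1  0.  -0.7] gap 49.9
tray [107.71067397   0.48630998]
jar [ 258  275  126  102 9119] world 522.2 64.3 r 27.2 z 74.7 tray [110.5  -0.2]
block 8760 [[145.6 -29.4]
 [172.9  28.6]]
```

View pics/w15.png

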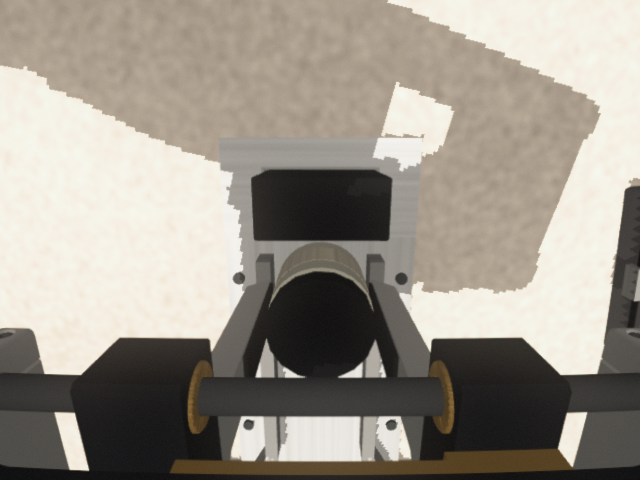

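Emit:
step_arm:
  steps: [0.4,4,0,0,0,0,0,0.4,4,0,0,0,0,0,0.4,2,0,0,0,0,0,0.4,1,0,0.4,0,0,0,0.4,0,0,0,0,0,0]

```text
t: 17.25
eef_pos: [519.5, 72.6, 17.9]
ee_rot: [-0.0, 0.631, 0.776, -0.0]
contact_force: [0.6, -0.4, -1.1]
finger_gap: 50.2
```

Emit:
step_arm:
  steps: [0.4,0.8,0,0,0,0,0,0.4,0,0,0,0,0,0]

```text
t: 17.45
eef_pos: [519.5, 73.2, 18.0]
ee_rot: [0.0, 0.631, 0.776, -0.0]
contact_force: [-0.6, -0.2, -2.0]
finger_gap: 50.1
```

Emit:
step_arm:
  steps: [0.4,0.6,0,0,0,0,0,0.4,0,0,0,0,0,0,0.64,0,0,0,0,0,0,0.64,0,0,0,0,0,0,0.64,0,0,0,0,0,0]

```text
t: 17.95
eef_pos: [519.6, 73.8, 18.1]
ee_rot: [0.0, 0.631, 0.776, 0.0]
contact_force: [-0.3, 0.4, -0.1]
finger_gap: 59.6
```

Emit:
step_arm:
  steps: [0.64,0,0,-10,0,0,0,0.64,0,0,-25,0,0,0,0.64,0,0,-35,0,0,0,0.64,0,0,-25,0,0,0,0.64,0,0,-10,0,0,0]

```text
t: 18.45
eef_pos: [521.9, 73.8, 126.9]
ee_rot: [0.003, 0.631, 0.776, 0.002]
contact_force: [0.4, -0.2, 0.3]
finger_gap: 60.6
```

```bash
python3 - <<'E'
from h import *
st(); c=cam('wrist','w16.png'); jars(c)
for n in('top','scene'): print(n); jars(cam(n,n+'16.png'))
plan([482.3,-161.0,125],11.7,7,0.66)
E
```

```text
t 18.45 p [521.9  73.8 126.9] yawTy 11.74 tz [ 0.007 -0.    -1.   ] F [ 0.4 -0.2  0.3] gap 60.6
jar [ 284  229   66   59 3170] world 520.0 74.1 r 24.3 z 74.1 tray [120.6  -0. ]
top
jar [379 206  18  18 236] world 649.9 -156.8 r 23.8 z 74.7 tray [-131.9  -80.5]
jar [384 270  18  20 256] world 482.2 -163.0 r 24.1 z 74.7 tray [-103.9   85. ]
scene
jar [240 183  21  18 273] world 483.9 -161.9 r 24.8 z 73.0 tray [-103.2   83.1]
jar [345 198  21  19 271] world 522.3 72.1 r 25.2 z 73.1 tray [118.2  -1.9]
jar [236 247  22  21 351] world 651.9 -155.3 r 25.0 z 73.2 tray [-130.8  -82.7]
[0.66, -31.8, -12.0, -0.2, 0.1, 0.0, 0.0] norm 34.0
[0.66, -31.8, -12.0, -0.2, 0.0, 0.0, 0.0] norm 34.0
[0.66, -31.7, -12.0, -0.2, 0.0, 0.0, 0.0] norm 33.9
[0.66, -31.8, -12.1, -0.2, 0.0, 0.0, 0.0] norm 34.0
[0.66, -31.7, -12.0, -0.3, 0.0, 0.0, 0.0] norm 33.9
[0.66, -31.8, -12.1, -0.2, 0.0, 0.0, 0.0] norm 34.0
[0.66, -31.7, -12.0, -0.3, 0.0, 0.0, 0.0] norm 33.9
```

View pics/w16.png

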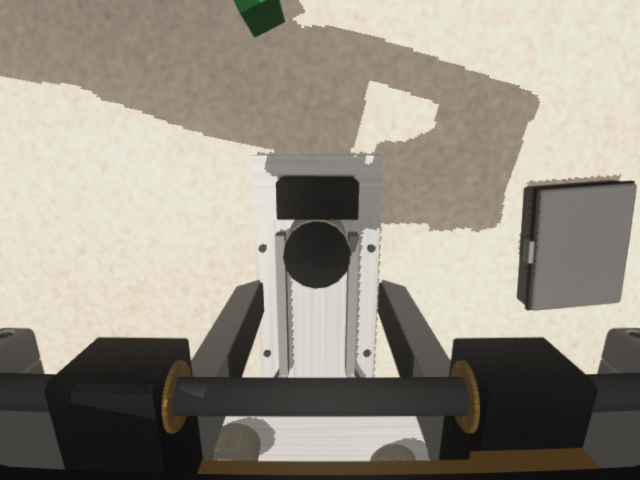

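Emit:
step_arm:
  steps: [0.66,-32,-12,0,0,0,0,0.66,-32,-12,0,0,0,0,0.66,-32,-12,0,0,0,0,0.66,-32,-12,0,0,0,0,0.66,-32,-12,0,0,0,0]

```text
t: 19.1
eef_pos: [491.1, -95.6, 120.6]
ee_rot: [-0.002, 0.631, 0.776, -0.001]
contact_force: [-0.2, -0.1, 0.1]
finger_gap: 62.2
```

Emit:
step_arm:
  steps: [0.66,-32,-12,0,0,0,0,0.66,-20,-9,0,0,0,0,0.66,-11,-3,0,0,0,0,0.66,0,0,0,0,0,0,0.66,0,0,0,0,0,0]

```text
t: 19.6
eef_pos: [482.0, -160.6, 122.0]
ee_rot: [-0.001, 0.631, 0.776, 0.0]
contact_force: [-0.2, -0.5, 0.5]
finger_gap: 61.6
```

```bash
python3 - <<'E'
from h import *
st(); c=cam('wrist','w17.png'); jars(c); plan([482.3,-161.1,17],11.7,7,0.66)
E
```

```text
t 19.6 p [ 482.  -160.6  122. ] yawTy 11.74 tz [-0.002  0.002 -1.   ] F [-0.2 -0.5  0.5] gap 61.6
jar [ 286  226   67   66 3455] world 482.1 -161.1 r 24.2 z 74.1 tray [-102.    84.8]
jar [ 507  264   67   62 3095] world 649.2 -155.2 r 24.6 z 74.0 tray [-130.1  -80.1]
[0.66, -0.1, 0.0, 15.0, -0.1, -0.1, 0.1] norm 15.0
[0.66, -0.1, 0.0, 15.0, 0.0, 0.0, 0.0] norm 15.0
[0.66, -0.1, 0.0, 15.0, 0.0, 0.0, 0.0] norm 15.0
[0.66, -0.1, 0.0, 15.1, 0.0, 0.0, 0.0] norm 15.1
[0.66, -0.1, 0.0, 15.0, 0.0, 0.0, 0.0] norm 15.0
[0.66, -0.1, -0.1, 15.1, 0.0, 0.0, 0.0] norm 15.1
[0.66, -0.1, 0.0, 15.0, 0.0, 0.0, 0.0] norm 15.0
```

Emit:
step_arm:
  steps: [0.66,-0.5,0,25,0,0,0,0.66,0,0,30,0,0,0,0.66,0,0,25,0,0,0,0.66,0,0,15,0,0,0,0.66,0,0,7,0,0,0]

```text
t: 20.15
eef_pos: [481.3, -160.0, 19.0]
ee_rot: [-0.002, 0.63, 0.776, -0.0]
contact_force: [0.9, 0.2, 0.0]
finger_gap: 62.2
```

Emit:
step_arm:
  steps: [0.66,0,0,1.5,0,0,0,0.66,0,0,0,0,0,0,0.66,0,0,0,0,0,0,0.66,0,0,0,0,0,0]

```text
t: 20.55
eef_pos: [483.5, -162.5, 20.5]
ee_rot: [0.001, 0.631, 0.776, 0.0]
contact_force: [0.0, -0.7, 0.2]
finger_gap: 62.2
```

```bash
python3 - <<'E'
from h import *
st(); c=cam('wrist','w18.png'); jars(c)
E
```

```text
t 20.55 p [ 483.5 -162.5   20.5] yawTy 11.74 tz [ 0.002 -0.001 -1.   ] F [ 0.  -0.7  0.2] gap 62.2
jar [ 263  270  107  102 8541] world 482.2 -161.4 r 24.5 z 74.1 tray [-102.3   84.7]
jar [245 305   8  38 150] world 452.9 -167.2 r 7.8 z 73.9 tray [-102.1  114.6]
jar [389 304   8  40 150] world 514.4 -154.2 r 8.1 z 74.0 tray [-101.9   51.7]
```

View pics/w18.png

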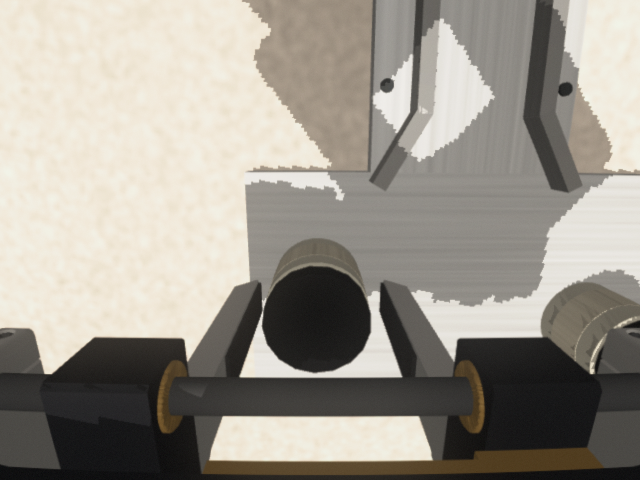

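Emit:
step_arm:
  steps: [0.66,1,-0.8,1.5,0,0,0,0.66,0,0,0,0,0,0,0.4,0,0,0,0,0,0,0.4,0,0,0,0,0,0,0.4,0,0,0,0,0,0]

```text
t: 21.1
eef_pos: [481.5, -161.3, 17.9]
ee_rot: [-0.0, 0.631, 0.776, -0.0]
contact_force: [0.1, -0.8, 0.6]
finger_gap: 50.2
```

Emit:
step_arm:
  steps: [0.4,0,0,0,0,0,0,0.4,0,0,0,0,0,0]

```text
t: 21.3
eef_pos: [481.6, -161.3, 17.9]
ee_rot: [-0.0, 0.631, 0.776, -0.0]
contact_force: [-0.8, 0.1, 1.0]
finger_gap: 49.8
```

```bash
python3 - <<'E'
from h import *
st(); print(tr(manip.read_state()['eef_pos'])) 
plan([*(O+U*-75+V*0.7),18.5],11.7,7,0.4)
E
```

```text
t 21.3 p [ 481.6 -161.3   17.9] yawTy 11.74 tz [-0. -0. -1.] F [-0.8  0.1  1. ] gap 49.8
[-102.1193878    85.31983159]
[0.4, 3.9, 12.1, -0.1, 0.0, 0.0, 0.0] norm 12.7
[0.4, 3.9, 12.1, -0.1, 0.0, 0.0, 0.0] norm 12.7
[0.4, 3.9, 12.1, -0.1, 0.0, 0.0, 0.0] norm 12.7
[0.4, 3.8, 12.1, -0.1, 0.0, 0.0, 0.0] norm 12.7
[0.4, 3.9, 12.1, -0.1, 0.0, 0.0, 0.0] norm 12.7
[0.4, 3.8, 12.1, 0.0, 0.0, 0.0, 0.0] norm 12.7
[0.4, 3.9, 12.0, -0.1, 0.0, 0.0, 0.0] norm 12.6
```

Emit:
step_arm:
  steps: [0.4,1,4,0,0,0,0,0.4,2,8,0,0,0,0,0.4,3,12,0,0,0,0,0.4,3,13,0,0,0,0,0.4,3,13,0,0,0,0]

```text
t: 21.8
eef_pos: [529.4, -138.7, 17.9]
ee_rot: [0.0, 0.631, 0.776, 0.0]
contact_force: [-0.9, -0.6, 1.8]
finger_gap: 49.5
```

Emit:
step_arm:
  steps: [0.4,3,13,0,0,0,0,0.4,3,11,0,0,0,0,0.4,2,7,0,0,0,0,0.4,2,3.6,0,0,0,0,0.4,0,0,0,0,0,0]

```text
t: 22.3
eef_pos: [560.8, -122.0, 18.0]
ee_rot: [0.0, 0.631, 0.776, 0.001]
contact_force: [1.2, 1.0, 0.1]
finger_gap: 49.8
```

Emit:
step_arm:
  steps: [0.4,0,0,0,0,0,0,0.4,0,0,0,0,0,0]

```text
t: 22.5
eef_pos: [559.9, -122.5, 18.0]
ee_rot: [0.0, 0.631, 0.776, 0.0]
contact_force: [0.9, 0.3, 0.3]
finger_gap: 49.7
```

```bash
python3 - <<'E'
from h import *
st(); print(tr(manip.read_state()['eef_pos'])) 
c=cam('wrist','w19.png'); jars(c)
E
```

```text
t 22.5 p [ 559.9 -122.5   18. ] yawTy 11.71 tz [ 0.  0. -1.] F [0.9 0.3 0.3] gap 49.7
[-80.0441311    0.75782349]
jar [ 258  275  126  102 9033] world 560.0 -120.1 r 27.3 z 74.1 tray [-77.7   0.1]
```

View pics/w19.png

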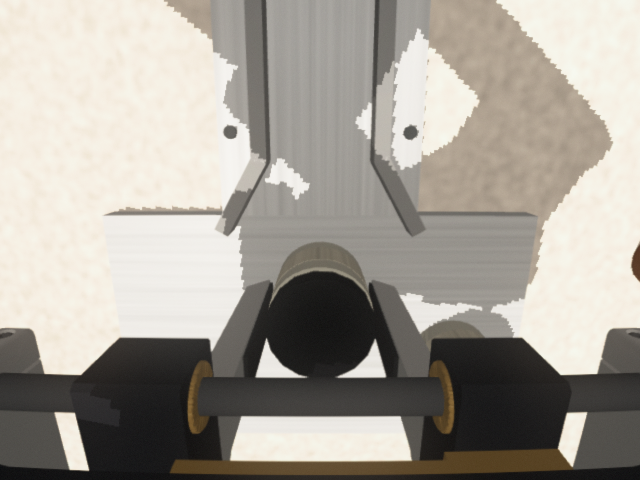

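Emit:
step_arm:
  steps: [0.4,4,0,0,0,0,0,0.4,8,0,0,0,0,0,0.4,12,0,0,0,0,0,0.4,14,0,0,0,0,0,0.4,14,0,0,0,0,0]

```text
t: 23.05
eef_pos: [548.9, -70.2, 18.0]
ee_rot: [-0.0, 0.631, 0.776, -0.0]
contact_force: [-0.1, -1.1, 0.4]
finger_gap: 49.5
```

Emit:
step_arm:
  steps: [0.4,14,0,0,0,0,0,0.4,14,0,0,0,0,0,0.4,14,0,0,0,0,0,0.4,14,0,0,0,0,0,0.4,12,0,0,0,0,0]

```text
t: 23.55
eef_pos: [535.2, -3.7, 18.0]
ee_rot: [-0.0, 0.631, 0.776, 0.0]
contact_force: [0.1, -0.7, 0.5]
finger_gap: 49.5
```

Emit:
step_arm:
  steps: [0.4,8,0,0,0,0,0,0.4,6,0,0,0,0,0,0.4,4,0,0,0,0,0,0.4,0,0,0,0,0,0,0.4,0,0,0,0,0,0]

```text
t: 24.05
eef_pos: [531.8, 12.9, 18.0]
ee_rot: [-0.0, 0.631, 0.776, 0.0]
contact_force: [-0.7, 1.1, 1.4]
finger_gap: 49.9
```

```bash
python3 - <<'E'
from h import *
st(); print(tr(manip.read_state()['eef_pos'])) 
c=cam('wrist','w20.png'); jars(c)
E
```

```text
t 24.05 p [531.8  12.9  18. ] yawTy 11.71 tz [-0.     0.001 -1.   ] F [-0.7  1.1  1.4] gap 49.9
[58.25744043  0.79066215]
jar [  259   135   124   113 11317] world 520.1 73.0 r 24.5 z 74.2 tray [119.5   0. ]
jar [ 258  275  126  102 9083] world 532.0 15.7 r 27.3 z 74.1 tray [60.9  0. ]
```

View pics/w20.png

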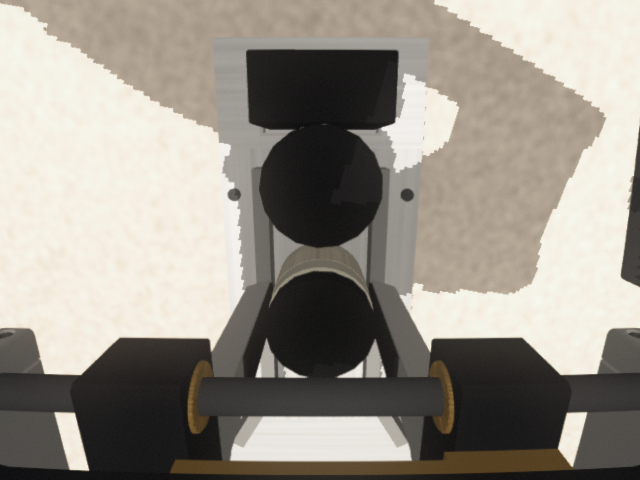

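Emit:
step_arm:
  steps: [0.4,4,0,0,0,0,0,0.4,4,0,0,0,0,0,0.4,2,0,0,0,0,0,0.4,1.2,0,0,0,0,0,0.4,0,0,0,0,0,0]

```text
t: 24.6
eef_pos: [529.6, 23.8, 17.9]
ee_rot: [-0.0, 0.631, 0.776, 0.0]
contact_force: [1.4, 0.5, 1.0]
finger_gap: 49.5
```

Emit:
step_arm:
  steps: [0.4,0.8,0,0,0,0,0,0.4,0,0,0,0,0,0]

```text
t: 24.8
eef_pos: [529.5, 24.4, 18.0]
ee_rot: [0.0, 0.631, 0.776, 0.0]
contact_force: [1.8, -0.3, 1.0]
finger_gap: 49.8
```

```bash
python3 - <<'E'
from h import *
st(); print(tr(manip.read_state()['eef_pos'])) 
E
```

```text
t 24.8 p [529.5  24.4  18. ] yawTy 11.74 tz [ 0. -0. -1.] F [ 1.8 -0.3  1. ] gap 49.8
[69.9753644   0.76246007]
```

Emit:
step_arm:
  steps: [0.4,0.5,0,0,0,0,0,0.4,0,0,0,0,0,0,0.64,0,0,0,0,0,0,0.64,0,0,0,0,0,0,0.64,0,0,0,0,0,0]

```text
t: 25.3
eef_pos: [529.0, 25.0, 17.8]
ee_rot: [-0.0, 0.631, 0.776, -0.0]
contact_force: [0.8, -0.9, -0.6]
finger_gap: 60.0
```

Emit:
step_arm:
  steps: [0.64,0,0,-10,0,0,0,0.64,0,0,-25,0,0,0,0.64,0,0,-35,0,0,0,0.64,0,0,-25,0,0,0,0.64,0,0,-10,0,0,0]

```text
t: 25.8
eef_pos: [531.7, 24.7, 126.8]
ee_rot: [0.003, 0.631, 0.776, 0.002]
contact_force: [-0.5, -0.1, -0.2]
finger_gap: 60.5
```

```bash
python3 - <<'E'
from h import *
st(); c=cam('wrist','w21.png'); jars(c)
plan([650,-155.3,123],11.7,7,0.66)
E
```

```text
t 25.8 p [531.7  24.7 126.8] yawTy 11.74 tz [ 0.006 -0.001 -1.   ] F [-0.5 -0.1 -0.2] gap 60.5
jar [ 282  157   70   65 3712] world 520.2 73.2 r 24.4 z 74.1 tray [119.7  -0. ]
jar [ 284  223   67   65 3369] world 530.1 25.2 r 24.3 z 74.0 tray [70.6 -0. ]
jar [386 448  44  12 386] world 645.3 -141.8 r 18.5 z 73.2 tray [-116.3  -79. ]
[0.66, -28.6, 11.3, 0.7, 0.4, 0.1, 0.0] norm 30.8
[0.66, -28.6, 11.3, 0.6, 0.0, 0.0, 0.0] norm 30.8
[0.66, -28.6, 11.3, 0.6, 0.0, 0.0, 0.0] norm 30.8
[0.66, -28.6, 11.3, 0.6, 0.0, 0.0, 0.0] norm 30.8
[0.66, -28.6, 11.3, 0.6, 0.0, 0.0, 0.0] norm 30.8
[0.66, -28.6, 11.2, 0.6, 0.0, 0.0, 0.0] norm 30.7
[0.66, -28.6, 11.3, 0.5, 0.0, 0.0, 0.0] norm 30.8
```

View pics/w21.png

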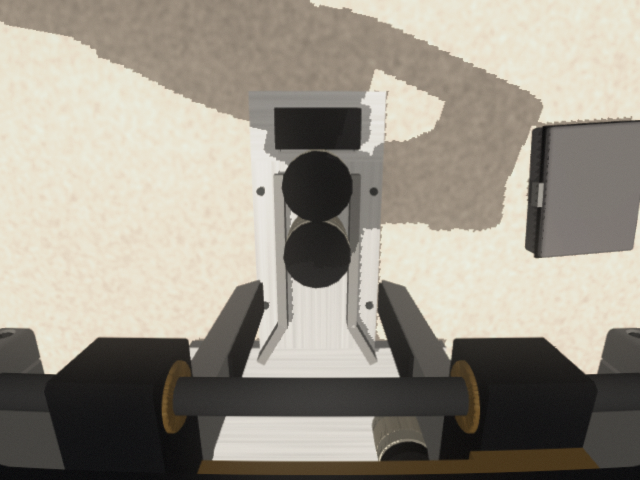

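Emit:
step_arm:
  steps: [0.66,-28,11.5,0,0,0,0,0.66,-29,11.5,0,0,0,0,0.66,-29,11.5,0,0,0,0,0.66,-29,11.5,0,0,0,0,0.66,-29,11.5,0,0,0,0]

```text
t: 26.35
eef_pos: [614.3, -105.1, 121.1]
ee_rot: [-0.001, 0.631, 0.776, -0.001]
contact_force: [0.0, 0.5, -0.4]
finger_gap: 62.1
```

Emit:
step_arm:
  steps: [0.66,-29,11.5,0,0,0,0,0.66,-18,7,0,0,0,0,0.66,-10,3.5,0,0,0,0,0.66,0,0,0,0,0,0,0.66,0,0,0,0,0,0]

```text
t: 26.85
eef_pos: [647.1, -154.9, 122.0]
ee_rot: [-0.001, 0.631, 0.776, -0.0]
contact_force: [-0.6, 0.8, 0.5]
finger_gap: 61.9
```

```bash
python3 - <<'E'
from h import *
st(); c=cam('wrist','w22.png'); jars(c); plan([650,-155.2,19],11.7,7,0.66)
s=load('scene0.pkl'); P=pts(s); m=(s['depth']>0)&(P[...,2]>40)&(P[...,2]<95)&(P[...,0]>650)&(P[...,1]<0)&(P[...,1]>-140); k,l,q,ce=cv2.connectedComponentsWithStats(m.astype(np.uint8))
for i in range(1,k):
    if q[i,4]>60: print('bottle?',q[i],P[l==i].mean(0),tr(P[l==i].mean(0)))
E
```

```text
t 26.85 p [ 647.1 -154.9  122. ] yawTy 11.75 tz [-0.002  0.001 -1.   ] F [-0.6  0.8  0.5] gap 61.9
jar [ 290  226   67   66 3448] world 650.1 -154.8 r 24.4 z 74.1 tray [-129.9  -81. ]
[0.66, -0.2, 0.4, 14.8, -0.1, -0.1, 0.1] norm 14.8
[0.66, -0.1, 0.4, 14.8, 0.0, 0.0, 0.0] norm 14.8
[0.66, -0.2, 0.4, 14.7, 0.0, 0.0, 0.0] norm 14.7
[0.66, -0.1, 0.3, 14.8, 0.0, 0.0, 0.0] norm 14.8
[0.66, -0.2, 0.4, 14.7, 0.0, 0.0, 0.0] norm 14.7
[0.66, -0.1, 0.3, 14.8, 0.0, 0.0, 0.0] norm 14.8
[0.66, -0.2, 0.4, 14.7, 0.0, 0.0, 0.0] norm 14.7
bottle? [254 256   6  16  71] [ 660.03101614 -135.87870211   61.16983878] [-113.41759518  -94.59289022]
bottle? [276 304  20  23 316] [778.12650472 -68.76017117  62.72137008] [ -71.64489477 -223.84363071]
```

Emit:
step_arm:
  steps: [0.66,0,1.5,25,0,0,0,0.66,0,0,30,0,0,0,0.66,0,0,25,0,0,0,0.66,0,0,15,0,0,0,0.66,0,0,8,0,0,0]

```text
t: 27.4
eef_pos: [648.1, -154.1, 18.2]
ee_rot: [-0.001, 0.631, 0.776, -0.0]
contact_force: [-0.7, 0.1, 0.8]
finger_gap: 62.0
```

Emit:
step_arm:
  steps: [0.66,0,0,2,0,0,0,0.66,0,0,0,0,0,0,0.66,0,0,0,0,0,0,0.66,0,0,0,0,0,0]

```text
t: 27.8
eef_pos: [650.6, -155.9, 19.4]
ee_rot: [0.001, 0.631, 0.776, 0.0]
contact_force: [0.1, 0.1, 0.4]
finger_gap: 62.1
```

```bash
python3 - <<'E'
from h import *
st(); c=cam('wrist','w23.png'); jars(c)
E
```

```text
t 27.8 p [ 650.6 -155.9   19.4] yawTy 11.73 tz [ 0.002 -0.001 -1.   ] F [0.1 0.1 0.4] gap 62.1
jar [ 265  272  108  102 8615] world 649.7 -154.9 r 24.5 z 74.1 tray [-129.9  -80.6]
jar [389 305   9  41 155] world 681.8 -147.9 r 8.0 z 74.1 tray [-129.6 -113.4]
jar [244 306   9  40 156] world 619.7 -161.0 r 8.4 z 74.1 tray [-129.8  -50. ]
```

View pics/w23.png

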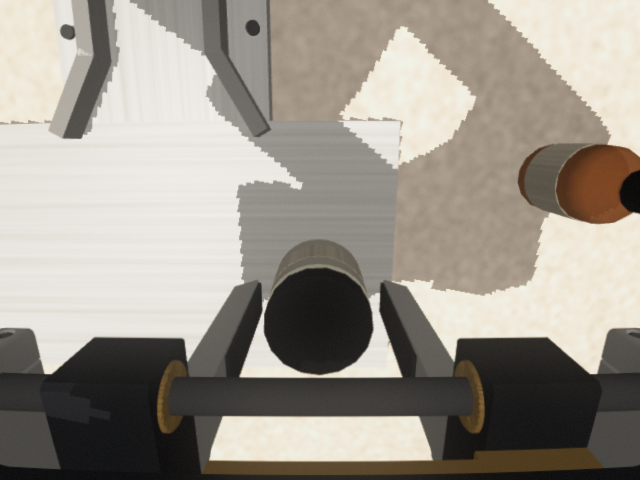

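Emit:
step_arm:
  steps: [0.66,0.8,0,1,0,0,0,0.66,0,0,0,0,0,0,0.4,0,0,0,0,0,0,0.4,0,0,0,0,0,0,0.4,0,0,0,0,0,0]

```text
t: 28.35
eef_pos: [649.3, -154.7, 16.9]
ee_rot: [-0.0, 0.631, 0.776, -0.0]
contact_force: [-0.2, 0.6, 1.1]
finger_gap: 49.7
```

Emit:
step_arm:
  steps: [0.4,0,0,0,0,0,0,0.4,0,0,0,0,0,0]

```text
t: 28.55
eef_pos: [649.3, -154.7, 16.9]
ee_rot: [-0.0, 0.631, 0.776, -0.0]
contact_force: [-0.0, -0.6, -0.1]
finger_gap: 49.7
```

```bash
python3 - <<'E'
from h import *
st(); print(tr(manip.read_state()['eef_pos'])) 
E
```

```text
t 28.55 p [ 649.3 -154.7   16.9] yawTy 11.74 tz [-0.  0. -1.] F [-0.  -0.6 -0.1] gap 49.7
[-129.67660875  -80.28500171]
```

Emit:
step_arm:
  steps: [0.4,2,-4,0,0,0,0,0.4,5,-8,0,0,0,0,0.4,7,-12,0,0,0,0,0.4,8,-13,0,0,0,0,0.4,8,-13,0,0,0,0]

```text
t: 29.05
eef_pos: [593.1, -135.1, 16.9]
ee_rot: [-0.0, 0.631, 0.776, -0.0]
contact_force: [-0.1, 0.2, -0.2]
finger_gap: 49.6
```

Emit:
step_arm:
  steps: [0.4,8,-13,0,0,0,0,0.4,7,-11,0,0,0,0,0.4,4,-7,0,0,0,0,0.4,0,0,0,0,0,0,0.4,0,0,0,0,0,0]

```text
t: 29.55
eef_pos: [560.1, -123.2, 17.0]
ee_rot: [0.0, 0.631, 0.776, 0.0]
contact_force: [0.5, 0.2, -0.5]
finger_gap: 49.5
```

Emit:
step_arm:
  steps: [0.4,0,0,0,0,0,0,0.4,0,0,0,0,0,0]

```text
t: 29.75
eef_pos: [560.4, -123.4, 16.9]
ee_rot: [0.0, 0.631, 0.776, -0.0]
contact_force: [-0.2, -0.1, -0.9]
finger_gap: 49.5
```

```bash
python3 - <<'E'
from h import *
st(); print(tr(manip.read_state()['eef_pos'])) 
c=cam('wrist','w24.png'); jars(c)
E
```

```text
t 29.75 p [ 560.4 -123.4   16.9] yawTy 11.73 tz [-0. -0. -1.] F [-0.2 -0.1 -0.9] gap 49.5
[-81.0011323    0.42465861]
jar [292   0  56   8 251] world 534.7 2.2 r 9.8 z 72.4 tray [47.2  0.1]
jar [ 258  277  127  100 9068] world 560.7 -120.9 r 27.3 z 74.1 tray [-78.6  -0.3]
```

Emit:
step_arm:
  steps: [0.4,4,-0.4,0,0,0,0,0.4,8,0,0,0,0,0,0.4,12,0,0,0,0,0,0.4,14,0,0,0,0,0,0.4,14,0,0,0,0,0]

```text
t: 30.3
eef_pos: [548.6, -70.8, 16.9]
ee_rot: [-0.0, 0.631, 0.776, 0.0]
contact_force: [-0.3, 0.7, -1.0]
finger_gap: 49.4
```

Emit:
step_arm:
  steps: [0.4,14,0,0,0,0,0,0.4,11,0,0,0,0,0,0.4,8,0,0,0,0,0,0.4,4,0,0,0,0,0,0.4,0,0,0,0,0,0]

```text
t: 30.8
eef_pos: [541.5, -35.7, 17.0]
ee_rot: [0.0, 0.631, 0.776, -0.0]
contact_force: [-0.1, -0.2, -1.0]
finger_gap: 49.9
```

Emit:
step_arm:
  steps: [0.4,0,0,0,0,0,0,0.4,0,0,0,0,0,0]

```text
t: 31.0
eef_pos: [541.8, -36.7, 17.0]
ee_rot: [0.0, 0.631, 0.775, -0.0]
contact_force: [0.7, -0.3, -1.3]
finger_gap: 49.8
```

```bash
python3 - <<'E'
from h import *
st(); print(tr(manip.read_state()['eef_pos'])) 
c=cam('wrist','w25.png'); jars(c)
E
```

```text
t 31.0 p [541.8 -36.7  17. ] yawTy 11.7 tz [ 0. -0. -1.] F [ 0.7 -0.3 -1.3] gap 49.8
[7.70901231 1.0493746 ]
jar [  254     0   135   119 13337] world 520.2 73.4 r 24.6 z 74.2 tray [ 1.199e+02 -1.000e-01]
jar [  259   122   124   125 12011] world 530.0 24.4 r 24.4 z 74.2 tray [69.9  0.2]
jar [ 258  277  127  100 9084] world 542.0 -34.0 r 27.3 z 74.2 tray [10.3  0.3]
```

View pics/w25.png

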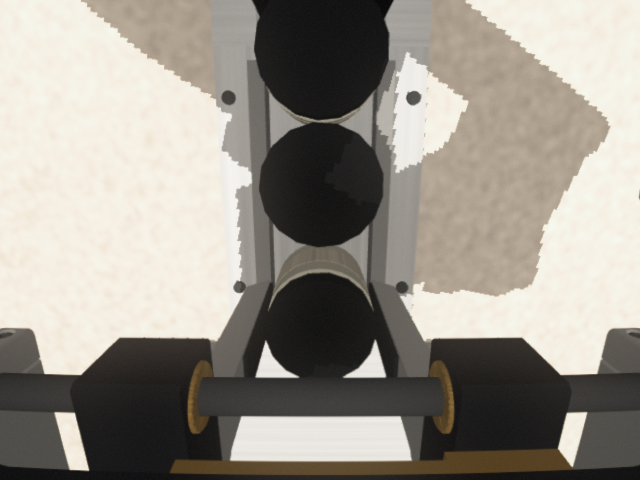

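Needs about 12 mm more; closing in slowly.

Emit:
step_arm:
  steps: [0.4,4,0,0,0,0,0,0.4,4,0,0,0,0,0,0.4,2,0,0,0,0,0,0.4,1.5,0,0,0,0,0,0.4,0,0,0,0,0,0]

```text
t: 31.55
eef_pos: [539.2, -24.6, 16.9]
ee_rot: [-0.0, 0.631, 0.776, -0.0]
contact_force: [-0.1, 0.1, -1.3]
finger_gap: 50.0
```

Emit:
step_arm:
  steps: [0.4,0.8,0,0,0,0,0,0.4,0.5,0,0,0,0,0,0.4,0,0,0,0,0,0,0.4,0,0,0,0,0,0]

```text
t: 31.95
eef_pos: [539.1, -23.9, 17.0]
ee_rot: [0.0, 0.631, 0.776, -0.0]
contact_force: [-0.1, -0.9, -1.3]
finger_gap: 49.6
```

```bash
python3 - <<'E'
from h import *
st(); print(tr(manip.read_state()['eef_pos'])) 
E
```

```text
t 31.95 p [539.1 -23.9  17. ] yawTy 11.73 tz [ 0. -0. -1.] F [-0.1 -0.9 -1.3] gap 49.6
[20.75706623  1.09601291]
```

Contact is likely (Fy −0.9, advance of about 0.7 mm from 1.3 mm commanded). Release, lift and check.

Emit:
step_arm:
  steps: [0.64,0,0,0,0,0,0,0.64,0,0,0,0,0,0,0.64,0,0,0,0,0,0,0.64,0,0,-10,0,0,0,0.64,0,0,-25,0,0,0]

```text
t: 32.45
eef_pos: [536.6, -23.1, 50.5]
ee_rot: [-0.002, 0.631, 0.776, -0.001]
contact_force: [-0.2, -0.2, 0.4]
finger_gap: 60.2
```

Emit:
step_arm:
  steps: [0.64,0,0,-35,0,0,0,0.64,0,0,-35,0,0,0,0.64,-30,0,-30,0,0,0,0.64,-30,0,-10,0,0,0,0.64,0,0,0,0,0,0]

```text
t: 32.95
eef_pos: [554.1, -85.9, 166.0]
ee_rot: [0.004, 0.632, 0.775, 0.001]
contact_force: [0.2, 0.7, 0.2]
finger_gap: 60.2
```

Emit:
step_arm:
  steps: [0.64,0,0,0,0,0,0,0.64,0,0,0,0,0,0]

```text
t: 33.15
eef_pos: [550.1, -81.3, 161.0]
ee_rot: [-0.001, 0.631, 0.776, -0.0]
contact_force: [0.4, 0.6, -0.1]
finger_gap: 60.4
```

```bash
python3 - <<'E'
from h import *
st(); c=cam('wrist','w26.png'); jars(c)
for n in ('top','scene'): print(n); jars(cam(n,n+'26.png'))
P=pts(c);T=tr(P)
m=(c['depth']>0)&(abs(P[...,2]-62)<3)&(abs(T[...,0]-158)<25)&(abs(T[...,1])<40)&(c['image'].max(-1)<70)
print('block',m.sum(),np.percentile(T[m],[1,99],axis=0).round(1),P[m][:,2].mean())
E
```

```text
t 33.15 p [550.1 -81.3 161. ] yawTy 11.76 tz [-0.002  0.001 -1.   ] F [ 0.4  0.6 -0.1] gap 60.4
jar [ 289    0   68   68 3813] world 519.9 72.7 r 24.7 z 74.2 tray [119.2   0.3]
jar [ 290   69   66   70 3531] world 530.2 24.5 r 24.6 z 74.2 tray [70.   0.1]
jar [ 291  141   63   63 3065] world 540.0 -24.3 r 24.3 z 74.2 tray [20.2  0.4]
top
jar [332 249  16  19 202] world 540.2 -27.4 r 24.3 z 74.8 tray [17.2  0.7]
jar [290 253  30  24 367] world 529.9 54.6 r 41.7 z 74.8 tray [99.4 -5.8]
scene
jar [299 198  67  26 897] world 529.3 21.4 r 73.3 z 73.2 tray [67.1  1.5]
block 24 [[143.9 -29. ]
 [144.7  26.4]] 59.661441165109466
```

View pics/w26.png

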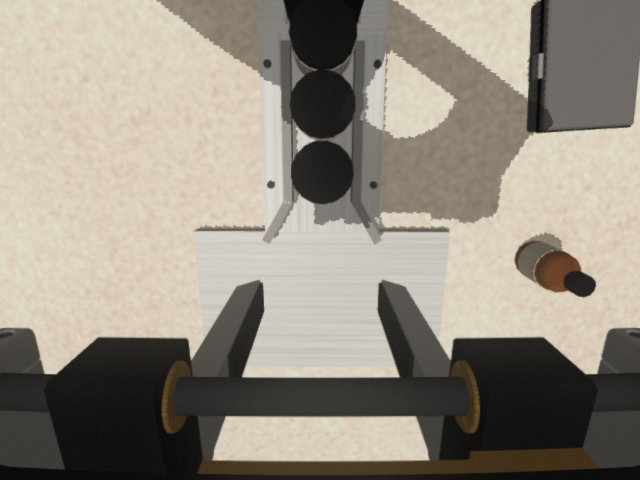

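View pics/scene26.png

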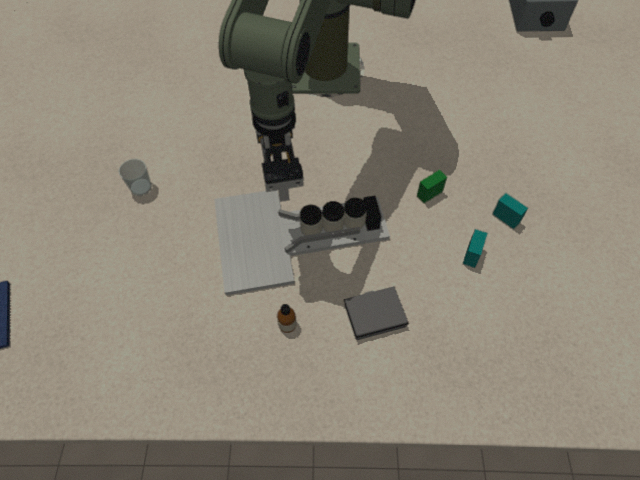

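```bash
python3 - <<'E'
from h import *
for n in('top','scene'):
    t=cam(n); P=pts(t);T=tr(P); m=(t['depth']>0)&(t['image'].max(-1)<70)&(abs(P[...,2]-62)<7)&(abs(T[...,0]-160)<19)&(abs(T[...,1])<40)
    q=P[m]; print(n,len(q),np.median(q[:,2]),cv2.minAreaRect(q[:,:2].astype(np.float32)))
    if n=='scene': cv2.imwrite('pics/s27.png',cv2.resize(np.clip(t['image'][170:270,280:400]*1.6,0,255).astype(np.uint8),None,fx=5,fy=5,interpolation=2)[:,:,::-1])
E
```

```text
top 258 62.94147232824605 ((513.2305297851562, 108.46204376220703), (59.33401870727539, 28.73284149169922), 13.154203414916992)
scene 304 60.69897688406087 ((514.1531372070312, 111.04385375976562), (62.9070930480957, 29.983259201049805), 11.483528137207031)
```

View pics/s27.png

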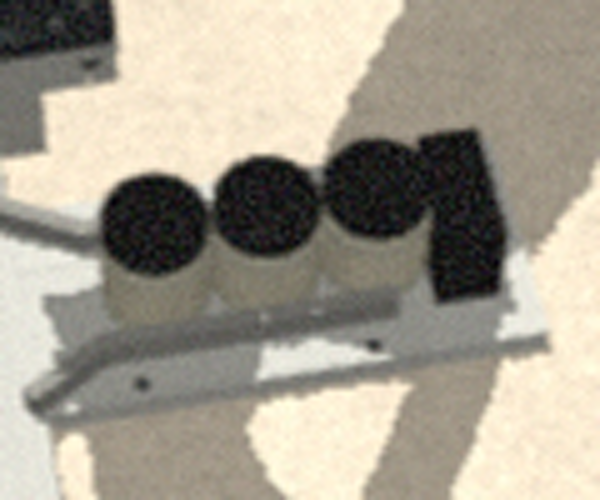

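The scene view shows the three jars upright, in file and touching each other and the block, which is at its seated height and unchanged since seating. Handing in.

```bash
python3 -c "
from workcell import manip
print(manip.hand_in())"
```

```text
the job is handed in; nothing more can be done
None
```

The stop block is seated in the pocket and all three jars stand in single file in the lane, closed up against each other and the block. I handed the job in at about 33 s of the 72 s allowed; no verdict was reported.

**What I did:** I gripped the black block (not the green or turquoise look-alikes) and lowered it into the pocket before any jar moved. Then I gripped each jar lightly across the lane, fingertips above the rails. I slid the jars along the deck one at a time: the middle one, then the one nearer the robot, then the far one.

**Last checks:**
- **Block:** right after release, the wrist camera put its top at z 62.1 mm (62 expected), within 0.5 mm of the pocket centre. The scene and top views before hand-in agreed to within about 2 mm.
- **Jars:** centres at tray x of about 119, 70 and 20 mm, y within 0.5 mm of mid-lane, lid tops at 74 mm, so upright on the deck. The fingers were clear of everything.
- **Bystanders:** none looked moved in the pictures; I did not measure their positions again.

**What disagreed or went wrong:**
- **Fingertip height:** the fingertips sat about 40 mm higher than the reported TCP pose and the tool description imply. My first grasp therefore closed in the air just above the block, which did not move. After that I worked from tip heights measured by camera.
- **Extra pressing:** while sliding the first jar, the arm pressed it down with about 7 N until I raised it 1 mm.
- **Camera calibration:** the scene and top cameras differed by 2–3 mm, within about what the calibration allows. I placed the block and jars by the wrist camera and the arm's reported x and y.

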